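Sticker two boards to dry on the bench

ROBOT

A 6-joint arm with a two-finger parallel gripper is mounted at the origin on the work surface. World frame = base frame: x ahead of the robot, y to its left, z up, the work surface at z = 0. Lengths are in mm, angles in rad, forces in N, time in s.
With the tool pointing down it reaches from about 400 to 925 mm from the base axis. Payload 12.5 kg.
Tool frame: the origin (TCP) lies at the very end of the fingers, on their centre line; the grasp point (between the pads) lies env.grip_point_offset behind it (env.grip_point_offset is the distance from the TCP to the grasp point, in mm); y points along the fingers, z is the direction in which the jaws open and shut, and the axes are right-handed (so a half turn about y gives the same grasp; the last joint's range is limited). The gripper opens to 95 mm and grips with 3 to 60 N. Pads are 20 mm wide; open, the fingers measure 119 mm over their backs; the gripper's body (75 mm by 180 mm) begins 59 mm behind the grasp point.
Start: joints at [-1.354, 0.491, 1.559, -0, 1.092, -0.106], TCP at [198.288, -592.73, 214.661] pointing down, gripper open.
Joint ranges: [-3.1, 3.1], [-0.84, 2.19], [0.05, 2.79], [-1.13, 4.28], [0.06, 2.93], [-2.69, 2.69]. Speed limits (rad/s): [2.22, 2.22, 2.79, 3.14, 3.14, 3.14].

INTERFACE

Orientations are given as [roll, pitch, yaw] about the fixed x, y, z axes, in that order (R = Rz(yaw) Ry(pitch) Rx(roll)).
In Python, from cell import readout, read_camera, env, nets gives the robot as it stands.
- The arm moves only by the tool apply_moves, never from a script. Its argument "increments" is a list of rows, each a list of 3 entries, a list of its own where there are three numbers: the shift along the tool's x, y, z in cm, then the turn, a rotation vector about the tool's x, y, z in degrees, then the finger opening in cm, from 0 to 9.51. A call has exactly 5 rows; each row shifts and turns the pose as measured when the row begins, along the tool's axes as they then stand; what a row does not reach is not made up. A row lasts 1/8 s, in which the tool goes at most 62.5 mm and 10.7 degrees, less where a joint would pass 70% of its speed; a pose out of reach is approached as far as the arm can. A call with a gripper value outside its range is refused whole. The fingers move at their own pace and stop on an object; the grip force is fixed at half the most. Time passes only in rows, so rows that do not move let the fingers close, or fill a call up. It gives the time, the measured TCP pose, the force and the opening at its end, in the units of the state.
- readout.state(): the state, without advancing time (a new reading comes with each control period).
- read_camera(name): name is "side" or "top"; returns a dict with "img" (400x640x3 uint8, red, green, blue), "vfov" (degrees; the focal length in pixels is half the picture's height over the tangent of half this angle, whatever the lens; pixels are square), "cx", "cy" (the principal point, pixels), "rvec" (rotation vector, rad) and "tvec" (3), from world to camera coordinates, as OpenCV has them. Camera axes: x right, y down, z forward; pixel columns grow to the right and rows downward; lengths in mm; the calibration is good to about 2 mm. A picture is of the moment at which its call begins. There is no depth.
- env.job_done(): hands the job in, once; it reports no verdict.
Trained networks look in a picture, given as the dict that the camera call returned (one of the last four; its "shot" number tells which), for a name from the list of things; names that differ only in an ending like _2 or _b are one class to them, and where a whole thing is asked for, a point or a joint stands for the part that bears it (a point fixed in the world has none). Each returns a list of dicts, best first, with "confidence" (0 to 1); they miss things now and then, are a little off and sometimes report something else, mostly with a low value. They report only what shows in the picture. A call takes as long as a camera call. They do not tell look-alikes from the thing itself.
- nets.look_for(picture, thing): "point" ([x, y, z] in mm, in the coordinates of the camera as it stood for that picture, good to about 4 mm: the middle of the surface that is visible of it).
- nets.mark_of(picture, thing): "point" ([x, y, z] in mm, in the coordinates of the camera as it stood for that picture, good to about 4 mm: a listed point, or the origin of a listed thing).
The state is a dict: "t": time; "joints": joint angles; "qvel": joint speeds; "tau": joint torques, N m; "eef_pos": TCP position; "tcp_rot": TCP orientation; "ft_force": force on the tool from outside, world axes, zero at the start; "moment": the same for the moment, N m; "opening": opening from 0.0 (shut) to 1.0 (fully open).
Only numpy, scipy, OpenCV 4.12 (cv2) and the standard library are available. Lean on these libraries where they do the work, as an engineer would, in place of code of your own. Each camera call takes 0.05 s, during which the arm holds its last target. There are 200 camera calls.

TASK

Stack the two boards to dry flat: lay the walnut board lengthwise along the plywood drying base, centred on its two battens; put one sticker crosswise on the walnut directly above each batten (either sticker on either side); and lay the maple board on the two stickers, centred and in line with the walnut. Last, set the steel weight, grip rib up, on the middle of the maple board, putting it down gently rather than dropping it. Leave the mallet, the chisel and the roll of tape where they lie.

Things in the scene. Friction and masses are not known exactly. Their poses are not given: they have to be found in the camera images.
- base: Drying base, fixed to the bench: plywood 240 x 120 x 12 mm (x, y, z) with two battens of darker wood screwed across it, each 20 mm along x, 100 mm along y, 20 mm high, centred at x = -80 and x = +80 mm, y = 0; batten tops are 32 mm above the bench. Origin: centre of the plywood's underside; x along its length, y along the battens, z up.
- walnut: Dark brown walnut board, 260 x 54 x 20 mm (x, y, z), about 0.18 kg, lying flat and loose on the bench. Origin: centre of its underside; x along its length.
- maple: Pale yellow-tan maple board, 230 x 50 x 18 mm (x, y, z), about 0.15 kg, lying flat and loose on the bench. Origin: centre of its underside; x along its length.
- sticker_red: Sticker (spacer stick) of red wood, 100 x 20 x 15 mm (x, y, z), 20 g, lying flat and loose on the bench, 15 mm high. Origin: centre of its underside; x along its length.
- sticker_pale: Sticker (spacer stick) of cream-white wood, 100 x 20 x 15 mm (x, y, z), 20 g, lying flat and loose on the bench, 15 mm high. Origin: centre of its underside; x along its length.
- weight: Steel weight, about 0.75 kg: a dark plate 90 x 50 x 20 mm (x, y, z) with an upright lighter grip rib along the middle of its top, 60 mm long (x), 14 mm thick (y), its top 43 mm above the underside, 23 mm above the plate. Loose on the bench. Origin: centre of its underside; x along its length.
- mallet: Bystander, leave alone: wooden joiner's mallet lying on its side, pale head 80 x 120 x 60 mm (x, y, z), dark brown handle from the head to 325 mm along -x, 32 mm wide. Origin: under the centre of the head.
- chisel: Bystander, leave alone: bench chisel lying flat, wooden handle 120 mm along -x of the origin and steel blade 135 mm along +x, 25 mm wide and high at most. Origin: at the end of the handle where the blade starts, on the bench.
- tape: Bystander, leave alone: roll of blue masking tape lying flat, 100 mm in diameter, 76 mm hole, 24 mm high. Origin: centre of its underside.
Mind the look-alikes: they are no part of the job. Leave any black or yellow look-alike of the sticker_red alone. Of the things that look like the maple, take the one that is farthest to the robot's right at the start.

How it is judged:
By the outcome, as a careful person would: the job done as asked, in the order asked, and still so for the second after the job is handed in, with the robot touching nothing.
It also fails if it takes over 144 s, if anything falls off the work surface, if the arm or the gripper's body presses on something with over 40 N, if the wrist force passes 120 N, or if a joint passes its speed limit or range.

## Working session

There is one attempt and no reset: what is moved stays moved. The work goes in short steps, Python scripts to look and compute and a tool call to move; the robot and the scene stay as the last step left them, time stands still between calls to the robot, and variables do not carry over. Pictures are saved under pics/ and viewed, about 12 in all and at most 16, crops included, and the job is handed in when it is done.

Besides the shell and the picture viewer there is one more tool, called after "Request:" in YAML: its name, and indented under it one key for each argument. apply_moves: Moves the arm, as the interface text tells. Its arguments: {"type":"object","properties":{"increments":{"type":"array"}},"required":["increments"]}

```bash
ls; mkdir -p pics; cat > h.py <<'E'
import numpy as np, cv2
from cell import readout, read_camera, env, nets
def P(d):
    R=cv2.Rodrigues(np.array(d["rvec"],float))[0]; t=np.array(d["tvec"],float)
    f=d["img"].shape[0]/2/np.tan(np.radians(d["vfov"])/2); return R,t,f
def ray(d,u,v,z):
    R,t,f=P(d); c=-R.T@t; w=R.T@np.array([(u-d["cx"])/f,(v-d["cy"])/f,1]); return c+w*(z-c[2])/w[2]
def c2w(d,p):
    R,t,f=P(d); return R.T@(np.array(p)-t)
def px(d,p):
    R,t,f=P(d); q=R@np.array(p,float)+t; return [q[0]/q[2]*f+d["cx"],q[1]/q[2]*f+d["cy"]]
def save(d,n,crop=None,s=1):
    i=d["img"][:,:,::-1]
    if crop: i=i[crop[1]:crop[3],crop[0]:crop[2]]
    if s!=1: i=cv2.resize(i,None,fx=s,fy=s,interpolation=cv2.INTER_CUBIC)
    cv2.imwrite("pics/"+n,i)
E
python3 - <<'E'
from h import *
for n in("top","side"):
    d=read_camera(n); save(d,n+"0.png",s=1.25); R,t,f=P(d); print(n,-R.T@t,f,d["cx"],d["cy"])
    for th in "base walnut maple sticker_red sticker_pale weight mallet chisel tape".split():
        print(th,[(np.round(c2w(d,r["point"])).tolist(),np.round(px(d,c2w(d,r["point"]))).tolist(),round(r["confidence"],2)) for r in nets.mark_of(d,th)])
s=readout.state(); print(s, env.grip_point_offset)
E
```

```text
pics
top [ 312.70544781  -11.47910591 1060.65297331] 368.2909187063656 320.9222887626089 197.84164151026684
base [([555.0, -201.0, 6.0], [390.0, 199.0], 0.55)]
walnut [([571.0, 217.0, 2.0], [248.0, 190.0], 0.83)]
maple [([546.0, -14.0, -1.0], [326.0, 201.0], 0.89), ([278.0, 230.0, 7.0], [235.0, 292.0], 0.59)]
sticker_red [([572.0, -365.0, 8.0], [446.0, 195.0], 0.69), ([550.0, -490.0, 3.0], [488.0, 204.0], 0.68), ([695.0, -460.0, -2.0], [474.0, 157.0], 0.66)]
sticker_pale []
weight [([436.0, -355.0, -2.0], [443.0, 242.0], 0.89)]
mallet [([792.0, -96.0, 4.0], [355.0, 124.0], 0.7)]
chisel [([777.0, 244.0, -1.0], [245.0, 126.0], 0.59)]
tape [([675.0, 438.0, 4.0], [178.0, 155.0], 0.83)]
side [-162.08335337  630.47315855 1222.49963518] 513.7927236329914 322.83498083710464 197.43550035394048
base [([559.0, -197.0, 1.0], [362.0, 174.0], 0.73)]
walnut [([568.0, 223.0, 2.0], [254.0, 244.0], 0.84)]
maple [([550.0, -13.0, -1.0], [321.0, 206.0], 0.79), ([274.0, 239.0, -0.0], [317.0, 320.0], 0.61)]
sticker_red [([701.0, -461.0, 0.0], [388.0, 115.0], 0.7), ([549.0, -489.0, -0.0], [426.0, 134.0], 0.
[... 280 characters left out ...]
([673.0, 452.0, 0.0], [164.0, 265.0], 0.66)]
{'t': 1.0, 'joints': array([-1.35360229e+00,  4.90876330e-01,  1.55894574e+00,  3.84662455e-05,
        1.09172688e+00, -1.05661240e-01]), 'qvel': array([-0.00133882,  0.00032811,  0.00052509, -0.00161066, -0.00106856,
       -0.00019519]), 'tau': array([-3.40967177e-03, -6.12482142e+01, -2.58420557e+01,  6.92123082e-02,
        4.45827108e-02,  2.78419932e-06]), 'eef_pos': array([ 198.28875107, -592.69854572,  214.65987854]), 'tcp_rot': array([-1.57074927e+00,  2.93376000e-05, -2.81875511e+00]), 'ft_force': array([ 0.23917882, -0.23710493,  0.28991732]), 'moment': array([ 0.03786178, -0.00297632, -0.02635438]), 'opening': 0.9991415790030043} 18.8
```

View pics/top0.png

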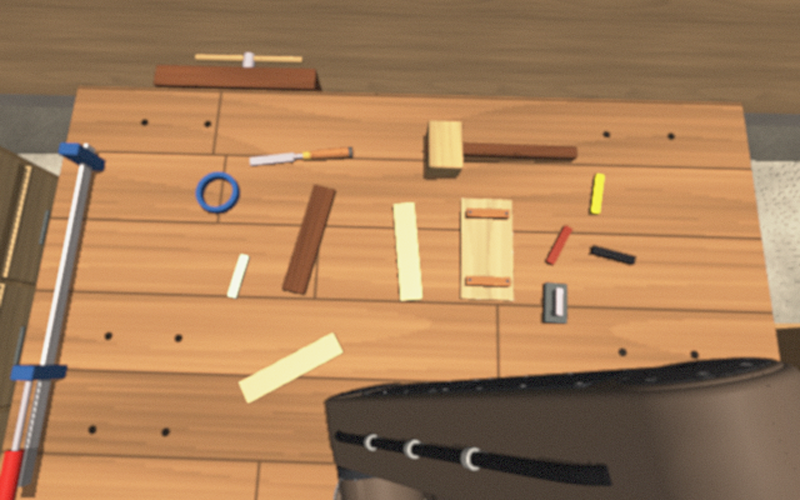

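View pics/side0.png

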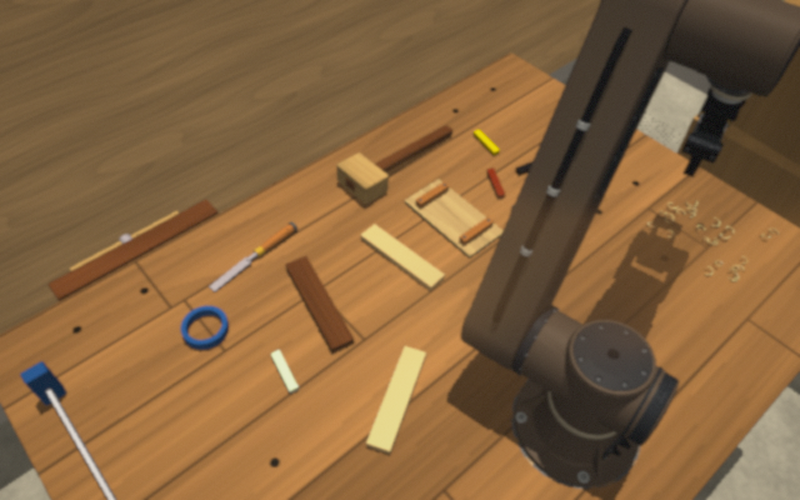

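The top picture (px/1.25) shows the base near (390,199), walnut (248,190), the right-hand maple (326,201), red sticker (446,195), pale sticker (190,220) and weight (443,242). The second pale board at (235,292) is the decoy, and so are the black and yellow sticks. Next I'll fit the precise poses from silhouettes.

```bash
cat > fit.py <<'E'
from h import *
from scipy.optimize import minimize
DIM=dict(base=(240,120,12),walnut=(260,54,20),maple=(230,50,18),sticker_red=(100,20,15),sticker_pale=(100,20,15),weight=(90,50,20))
S=4
def hull(d,dim,p,z0):
    x,y,a=p; c,s=np.cos(a),np.sin(a); L,W,H=dim
    pts=[px(d,[x+c*i*L/2-s*j*W/2,y+s*i*L/2+c*j*W/2,z0+k*H]) for i in(-1,1) for j in(-1,1) for k in(0,1)]
    return cv2.convexHull(np.array(pts,np.float32))[:,0]
def mask(d,dim,p0,z0,tol,grow=9):
    im=cv2.GaussianBlur(d["img"],(0,0),.6); h=hull(d,dim,p0,z0)
    x0,y0=np.floor(h.min(0)-grow).astype(int); x1,y1=np.ceil(h.max(0)+grow).astype(int)
    im=cv2.resize(im[y0:y1,x0:x1],None,fx=S,fy=S,interpolation=cv2.INTER_CUBIC)
    off=np.array([x0,y0]); q=(h-off+.5)*S-.5
    # grabCut with silhouette prior
    m=np.full(im.shape[:2],cv2.GC_BGD,np.uint8); c=q.mean(0)
    dil=cv2.fillConvexPoly(np.zeros_like(m),q.astype(np.int32),1)
    m[cv2.dilate(dil,np.ones((6*S+1,)*2))>0]=cv2.GC_PR_BGD; m[dil>0]=cv2.GC_PR_FGD
    m[cv2.fillConvexPoly(np.zeros_like(m),((q-c)*.5+c).astype(np.int32),1)>0]=cv2.GC_FGD
    cv2.grabCut(im,m,None,np.zeros((1,65)),np.zeros((1,65)),6,cv2.GC_INIT_WITH_MASK)
    mm=((m==1)|(m==3)).astype(np.uint8)
    mm=cv2.morphologyEx(mm,cv2.MORPH_OPEN,np.ones((5,5)))
    return mm,off,im
def fit(ds,name,p0,z0=0,show=None):
    dim=DIM[name]; ms=[mask(d,dim,p0,z0,0) for d in ds]
    def cost(p):
        c=0
        for d,(mm,off,_) in zip(ds,ms):
            q=(hull(d,dim,p,z0)-off+.5)*S-.5
            f=cv2.fillConvexPoly(np.zeros_like(mm),np.round(q*16).astype(np.int32),1,shift=4)
            c+=1-(f&mm).sum()/(f|mm).sum()
        return c/len(ds)
    best=min((minimize(cost,p0,method="Nelder-Mead",options=dict(initial_simplex=np.array(p0)+np.array([[0,0,0],[a,0,0],[0,a,0],[0,0,a/80]]),maxiter=300)) for a in(8,-5,3)),key=lambda r:r.fun)
    if show is not None:
        for d,(mm,off,im) in zip(ds,ms):
            o=im[:,:,::-1].copy(); q=(hull(d,dim,best.x,z0)-off+.5)*S-.5
            cv2.polylines(o,[np.round(q).astype(np.int32)],True,(255,0,255),1)
            cv2.drawContours(o,cv2.findContours(mm,0,1)[0],-1,(0,255,0),1); show.append(o)
    return best.x,best.fun
def sheet(tiles,n,W=800):
    rows=[];r=[];w=0;tiles=[cv2.resize(t,None,fx=min(1,196/max(t.shape[:2])),fy=min(1,196/max(t.shape[:2]))) for t in tiles]
    tiles=[cv2.copyMakeBorder(t,0,198-t.shape[0],0,198-t.shape[1],cv2.BORDER_CONSTANT) for t in tiles]
    while len(tiles)%4: tiles.append(np.zeros((198,198,3),np.uint8))
    cv2.imwrite("pics/"+n,np.vstack([np.hstack(tiles[i:i+4]) for i in range(0,len(tiles),4)]))
E
python3 - <<'E'
from fit import *
t=read_camera("top"); s=read_camera("side"); tiles=[]
init=dict(base=(557,-199,0),walnut=(570,220,-.25),maple=(548,-14,.08),sticker_red=(572,-363,-.4),sticker_pale=(477,375,-.2),weight=(436,-355,0))
for n,p in init.items():
    for nm,ds in(("top",[t]),("side",[s]),("both",[t,s])):
        if n=="weight" and nm!="top": continue
        x,c=fit(ds,n,p,show=tiles if nm!="both" else None); print(n,nm,np.round(x[:2],1),round(np.degrees(x[2]),2),round(c,3))
sheet(tiles,"fit.png")
E
```

```text
base top [ 558.3 -199.9] -0.1 0.014
base side [ 561.4 -199.8] -0.12 0.076
base both [ 558.9 -199.9] -0.1 0.048
walnut top [567.9 218.3] -12.34 0.028
walnut side [568.2 220.6] -12.49 0.029
walnut both [568.5 219. ] -12.32 0.043
maple top [546.5 -13.4] 6.3 0.054
maple side [551.7 -15.3] 5.89 0.13
maple both [547.  -13.7] 6.37 0.098
sticker_red top [ 569.3 -365.2] -28.45 0.074
sticker_red side [ 570.  -364.4] -29.83 0.08
sticker_red both [ 570.  -365.3] -29.46 0.087
sticker_pale top [475.1 378. ] -11.93 0.079
sticker_pale side [478.6 375.5] -11.63 0.072
sticker_pale both [476.5 376.6] -11.55 0.104
weight top [ 433.1 -352.5] -3.38 0.043
```

View pics/fit.png

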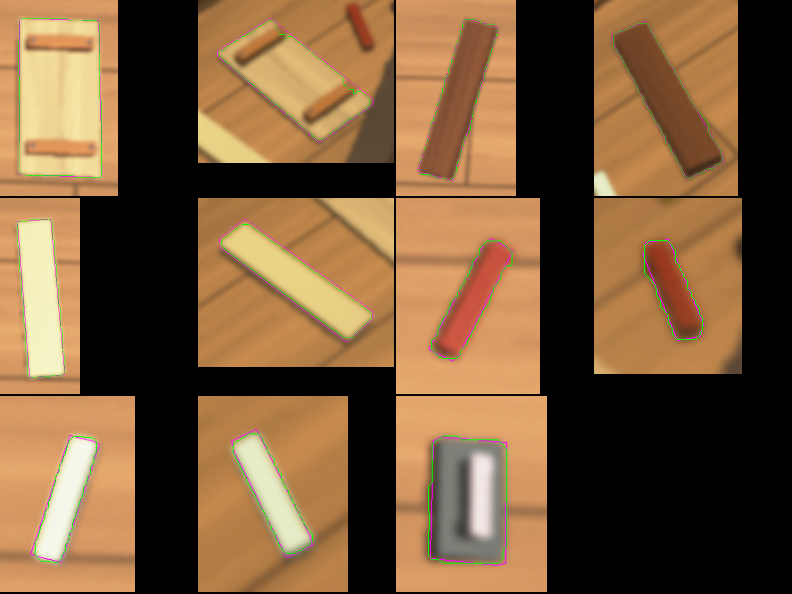

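```bash
cat > plan.py <<'E'
import sys,json
from h import *
from scipy.spatial.transform import Rotation as Ro
def down(yaw): return Ro.from_euler("xyz",[-np.pi/2,0,np.radians(yaw)])
def plan(wps,sp=60,ap=10.4):
    """wps: (x,y,z,yaw_deg,open_cm[,rows]); prints rows"""
    s=readout.state(); p=np.array(s["eef_pos"]); R=Ro.from_euler("xyz",s["tcp_rot"])
    print("at",np.round(p,1),np.round(np.degrees(s["tcp_rot"]),2),"t",round(s["t"],2),"op",round(s["opening"]*9.51,2),"F",np.round(s["ft_force"],1))
    rows=[]
    for w in wps:
        q=np.array(w[:3],float); T=down(w[3]); n=max(1,int(np.ceil(np.linalg.norm(q-p)/sp-.05)),int(np.ceil(np.degrees((R.inv()*T).magnitude())/ap-.05)))
        if len(w)>5: n=max(n,w[5])
        for k in range(n):
            d=R.inv().apply((q-p)/(n-k)); rv=(R.inv()*T).as_rotvec(degrees=True)/(n-k)
            d=np.round(d/10,2); rv=np.round(rv,1)
            rows.append([d.tolist(),rv.tolist(),w[4]])
            p=p+R.apply(d*10); R=R*Ro.from_rotvec(rv,degrees=True)
    while len(rows)%5: rows.append([[0,0,0],[0,0,0],rows[-1][2]])
    for i in range(0,len(rows),5): print(json.dumps(rows[i:i+5]).replace(" ","").replace("-0.0,","0,").replace(".0,",",").replace(".0]","]"))
if __name__=="__main__": plan(json.loads(sys.argv[1]))
E
python3 plan.py '[[460,-150,180,-110,9.5],[568.2,219.2,120,-12.4,9.5]]'
```

```text
at [ 198.3 -592.7  214.7] [ -90.      0.   -161.51] t 1.1 op 9.5 F [ 0.2 -0.1 -0.4]
[[[-4.32,0.39,-3.74],[0,-5.7,-0],9.5],[[-4.67,0.38,-3.3],[0,-5.7,-0],9.5],[[-4.97,0.39,-2.82],[0,-5.7,-0],9.5],[[-5.23,0.38,-2.31],[0,-5.7,-0],9.5],[[-5.43,0.39,-1.78],[0,-5.7,-0],9.5]]
[[[-5.58,0.38,-1.23],[0,-5.8,-0],9.5],[[-5.67,0.39,-0.65],[0,-5.7,-0],9.5],[[-5.71,0.38,-0.09],[0,-5.8,-0],9.5],[[-5.7,0.39,0.49],[0,-5.7,-0],9.5],[[-3.84,0.6,-0.25],[0,-9.8,0],9.5]]
[[[-3.82,0.6,0.41],[0,-9.8,0],9.5],[[-3.7,0.6,1.06],[0,-9.8,0],9.5],[[-3.47,0.6,1.67],[0,-9.7,0],9.5],[[-3.13,0.6,2.23],[0,-9.8,0],9.5],[[-2.71,0.6,2.73],[0,-9.7,0],9.5]]
[[[-2.21,0.6,3.15],[0,-9.8,0],9.5],[[-1.64,0.6,3.48],[0,-9.7,0],9.5],[[-1.04,0.6,3.71],[0,-9.8,0],9.5],[[-0.39,0.6,3.82],[0,-9.7,0],9.5],[[0,0,0],[0,0,0],9.5]]
```

Request:
apply_moves:
  increments:
    - [[-4.3, 0.4, -3.7], [0, -5.7, 0], 9.5]
    - [[-4.7, 0.4, -3.3], [0, -5.7, 0], 9.5]
    - [[-5, 0.4, -2.8], [0, -5.7, 0], 9.5]
    - [[-5.2, 0.4, -2.3], [0, -5.7, 0], 9.5]
    - [[-5.4, 0.4, -1.8], [0, -5.7, 0], 9.5]

```text
t: 1.72
eef_pos: [344.6, -342.9, 193.7]
tcp_rot: [-1.568, -0.001, -2.312]
ft_force: [1.1, 0.1, -0.4]
opening: 1.001
```

Request:
apply_moves:
  increments:
    - [[-5.6, 0.4, -1.2], [0, -5.8, 0], 9.5]
    - [[-5.7, 0.4, -0.6], [0, -5.7, 0], 9.5]
    - [[-5.7, 0.4, -0.1], [0, -5.8, 0], 9.5]
    - [[-5.7, 0.4, 0.5], [0, -5.7, 0], 9.5]
    - [[-3.8, 0.6, -0.2], [0, -9.8, 0], 9.5]

```text
t: 2.35
eef_pos: [473.9, -99.7, 171.8]
tcp_rot: [-1.565, -0.003, -1.721]
ft_force: [0.6, -0.5, -1.1]
opening: 0.999
```

```bash
python3 plan.py '[[568.2,219.2,120,-12.4,9.5]]'
```

```text
at [473.9 -99.7 171.8] [-89.69  -0.2  -98.6 ] t 2.35 op 9.5 F [ 0.6 -0.5 -1.1]
[[[-3.66,0.57,0.5],[0,-9.6,0],9.5],[[-3.53,0.57,1.11],[0,-9.6,0],9.5],[[-3.29,0.57,1.68],[0,-9.6,0.1],9.5],[[-2.97,0.57,2.21],[0,-9.6,0],9.5],[[-2.56,0.57,2.67],[0,-9.6,0.1],9.5]]
[[[-2.07,0.57,3.06],[0,-9.5,0],9.5],[[-1.54,0.57,3.36],[0,-9.6,0.1],9.5],[[-0.96,0.58,3.56],[0,-9.5,0.1],9.5],[[-0.36,0.58,3.68],[0,-9.6,0],9.5],[[0,0,0],[0,0,0],9.5]]
```

Request:
apply_moves:
  increments:
    - [[-3.7, 0.6, 0.5], [0, -9.6, 0], 9.5]
    - [[-3.5, 0.6, 1.1], [0, -9.6, 0], 9.5]
    - [[-3.3, 0.6, 1.7], [0, -9.6, 0.1], 9.5]
    - [[-3, 0.6, 2.2], [0, -9.6, 0], 9.5]
    - [[-2.6, 0.6, 2.7], [0, -9.6, 0.1], 9.5]

```text
t: 2.98
eef_pos: [526.1, 85.9, 141.1]
tcp_rot: [-1.568, -0.005, -0.853]
ft_force: [0.7, -0.8, -0.6]
opening: 0.997
```

Request:
apply_moves:
  increments:
    - [[-2.1, 0.6, 3.1], [0, -9.5, 0], 9.5]
    - [[-1.5, 0.6, 3.4], [0, -9.6, 0.1], 9.5]
    - [[-1, 0.6, 3.6], [0, -9.5, 0.1], 9.5]
    - [[-0.4, 0.6, 3.7], [0, -9.6, 0], 9.5]
    - [[0, 0, 0], [0, 0, 0], 9.5]

```text
t: 3.6
eef_pos: [564.1, 237.7, 116.1]
tcp_rot: [-1.57, -0.003, -0.16]
ft_force: [0.6, -1.2, 0.1]
opening: 0.998
```

```bash
python3 plan.py '[[568.2,219.2,40,-12.4,9.5],[568.2,219.2,5,-12.4,9.5,2],[568.2,219.2,5,-12.4,4.5,5]]'; python3 - <<'E'
from h import *
save(read_camera("top"),"pre.png",(180,120,330,260),5)
E
```

```text
at [564.1 237.7 116.1] [-89.94  -0.17  -9.17] t 3.6 op 9.49 F [ 0.6 -1.2  0.1]
[[[0.34,3.8,-0.89],[0,1.6,0.1],9.5],[[0.37,3.81,-0.87],[-0.1,1.6,0.1],9.5],[[0,1.75,0],[0,0,-0],9.5],[[0,1.75,0],[0,0,-0],9.5],[[0,0,0],[0,0,-0],4.5]]
[[[0,0,0],[0,0,-0],4.5],[[0,0,0],[0,0,-0],4.5],[[0,0,0],[0,0,-0],4.5],[[0,0,0],[0,0,-0],4.5],[[0,0,0],[0,0,0],4.5]]
```

View pics/pre.png

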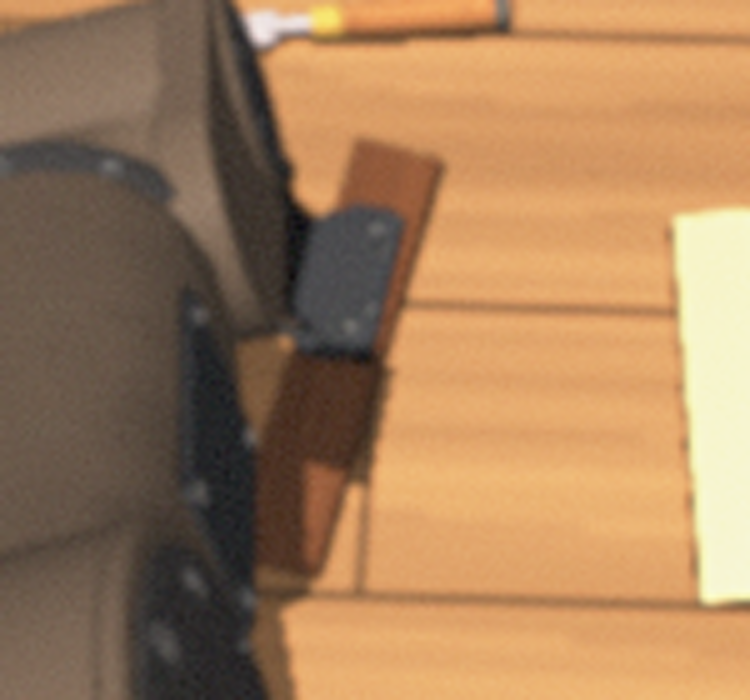

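The gripper is over the walnut. I'll correct the lateral offset first, then descend.

Request:
apply_moves:
  increments:
    - [[0.3, 2, -0.9], [0, 1.6, 0.1], 9.5]
    - [[0.4, 2, -0.9], [0, 1.6, 0.1], 9.5]
    - [[0, 2, 0], [0, 0, 0], 9.5]
    - [[0, 1.5, 0], [0, 0, 0], 9.5]
    - [[0, 0, 0], [0, 0, 0], 9.5]

```text
t: 4.28
eef_pos: [567.8, 212.7, 41.0]
tcp_rot: [-1.57, -0.001, -0.233]
ft_force: [0.3, 0.6, 0.3]
opening: 0.998
```

```bash
python3 plan.py '[[568.2,219.2,5,-12.4,9.5,3]]'
```

```text
at [567.8 212.7  41. ] [-8.993e+01 -4.000e-02 -1.336e+01] t 4.28 op 9.49 F [0.3 0.6 0.3]
[[[-0.04,1.2,0.21],[0,-0.3,0],9.5],[[-0.04,1.2,0.21],[0,-0.3,0],9.5],[[-0.03,1.2,0.22],[-0.1,-0.4,0],9.5],[[0,0,0],[0,0,0],9.5],[[0,0,0],[0,0,0],9.5]]
```

Request:
apply_moves:
  increments:
    - [[0, 1.2, 0.2], [0, -0.3, 0], 9.5]
    - [[0, 1.2, 0.2], [0, -0.3, 0], 9.5]
    - [[0, 1.1, 0.1], [0, -0.2, 0], 9.5]
    - [[0, 0, 0], [0, 0, 0], 9.5]
    - [[0, 0, 0], [0, 0, 0], 4.5]

```text
t: 4.9
eef_pos: [569.6, 218.2, 4.8]
tcp_rot: [-1.569, -0.002, -0.219]
ft_force: [-1.0, 0.3, -0.3]
opening: 0.936
```

Request:
apply_moves:
  increments:
    - [[0, 0, 0], [0, 0, 0], 4.5]
    - [[0, 0, 0], [0, 0, 0], 4.5]
    - [[0, 0, 0], [0, 0, 0], 4.5]
    - [[0, 0, 0], [0, 0, 0], 4.5]
    - [[0, 0, 0], [0, 0, 0], 4.5]

```text
t: 5.52
eef_pos: [570.0, 218.2, 5.7]
tcp_rot: [-1.568, -0.003, -0.219]
ft_force: [0.0, 0.1, -1.8]
opening: 0.57
```

```bash
python3 plan.py '[[568,219,100,-12.4,4.5],[558.6,-199.9,110,0,4.5]]'
```

```text
at [570.  218.2   5.7] [-89.85  -0.2  -12.53] t 5.53 op 5.42 F [ 0.   0.1 -1.8]
[[[-0.09,-4.72,0.03],[-0.1,-0.1,0.1],4.5],[[-0.1,-4.71,0.02],[0,0,0.1],4.5],[[1.16,-0.15,-5.87],[0,-1.8,0],4.5],[[0.97,-0.15,-5.91],[0,-1.8,0],4.5],[[0.79,-0.15,-5.93],[0,-1.8,0],4.5]]
[[[0.6,-0.15,-5.96],[0,-1.8,0],4.5],[[0.41,-0.15,-5.97],[0,-1.7,0],4.5],[[0.23,-0.14,-5.98],[0,-1.8,0],4.5],[[0.05,-0.15,-5.99],[0,-1.7,0],4.5],[[0,0,0],[0,0,0],4.5]]
```

Request:
apply_moves:
  increments:
    - [[0, -2, 0], [0, 0, 0], 4.5]
    - [[0, -4, 0], [0, 0, 0.1], 4.5]
    - [[0, -4, 0], [0, 0, 0], 4.5]
    - [[0.9, 0, -4], [0, -1.2, 0], 4.5]
    - [[1, 0, -5.5], [0, -1.8, 0], 4.5]

```text
t: 6.15
eef_pos: [568.0, 121.7, 107.3]
tcp_rot: [-1.569, 0.0, -0.16]
ft_force: [0.9, 0.3, -2.3]
opening: 0.567
```

Request:
apply_moves:
  increments:
    - [[0.8, 0, -5.9], [0, -1.8, 0], 4.5]
    - [[0.6, 0, -5.9], [0, -1.8, 0], 4.5]
    - [[0.4, 0, -5.9], [0, -1.8, 0], 4.5]
    - [[0.2, 0, -5], [0, -1.8, 0], 4.5]
    - [[0, 0, -3], [0, -1, 0], 4.5]

```text
t: 6.78
eef_pos: [559.6, -145.5, 106.7]
tcp_rot: [-1.569, 0.0, -0.012]
ft_force: [0.5, -0.5, -2.8]
opening: 0.568
```

```bash
python3 plan.py '[[560.4,-199.9,100,0,4.5]]'
```

```text
at [ 559.6 -145.5  106.7] [-8.991e+01  2.000e-02 -7.100e-01] t 6.78 op 5.4 F [ 0.5 -0.5 -2.8]
[[[0.14,0.66,-5.44],[-0.1,-0.7,-0],4.5],[[0,0,0],[0,0,0],4.5],[[0,0,0],[0,0,0],4.5],[[0,0,0],[0,0,0],4.5],[[0,0,0],[0,0,0],4.5]]
```

Request:
apply_moves:
  increments:
    - [[0.1, 1, -2.5], [0, -0.6, 0], 4.5]
    - [[0, 1, -2], [0, 0, 0], 4.5]
    - [[0, 1, -0.8], [0, 0, 0], 4.5]
    - [[0, 1, 0], [0, 0, 0], 4.5]
    - [[0, 0, 0], [0, 0, 0], 4.5]

```text
t: 7.4
eef_pos: [559.2, -201.1, 63.7]
tcp_rot: [-1.568, 0.002, -0.004]
ft_force: [0.4, -0.3, -2.0]
opening: 0.566
```

```bash
python3 plan.py '[[560.4,-199.9,45,0,4.5]]'; python3 - <<'E'
from fit import *
t=read_camera("top"); s=read_camera("side"); z=readout.state()["eef_pos"][2]-5.5
for ds in([t],[s]): 
    x,c=fit(ds,"walnut",(558,-199,0),z); print(np.round(x[:2],1),round(np.degrees(x[2]),2),round(c,3))
save(s,"wal.png",(240,80,480,270),3)
E
```

```text
at [ 559.2 -201.1   63.7] [-89.85   0.12  -0.25] t 7.4 op 5.38 F [ 0.4 -0.3 -2. ]
[[[0.12,1.87,0.11],[-0.2,-0.2,-0.1],4.5],[[0,0,0],[0,0,0],4.5],[[0,0,0],[0,0,0],4.5],[[0,0,0],[0,0,0],4.5],[[0,0,0],[0,0,0],4.5]]
[ 621.4 -187. ] 3.48 0.356
[ 570.7 -198.4] -4.41 0.348
```

View pics/wal.png

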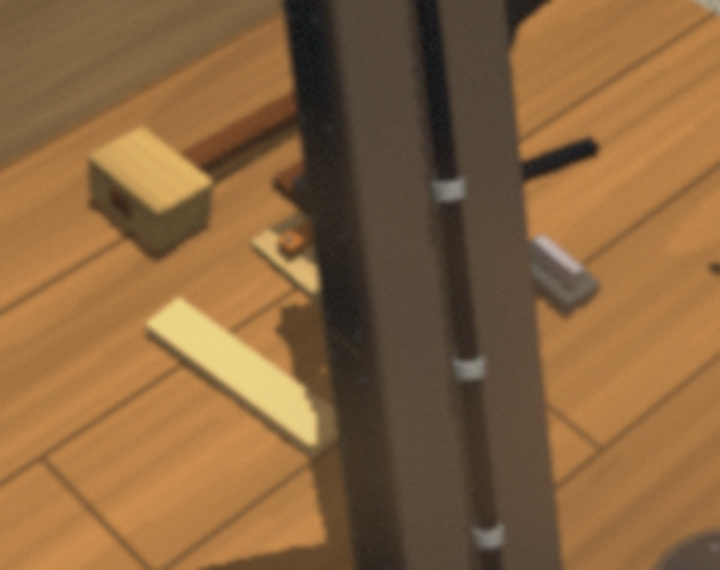

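The arm hides most of the base here, so I'll place by pose and check from the side afterwards.

Request:
apply_moves:
  increments:
    - [[0.1, 1, 0.1], [-0.2, -0.2, -0.1], 4.5]
    - [[0, 0.8, 0], [0, 0, 0], 4.5]
    - [[0, 0.4, 0], [0, 0, 0], 4.5]
    - [[0, 0.2, 0], [0, 0, 0], 4.5]
    - [[0, 0, 0], [0, 0, 0], 4.5]

```text
t: 8.12
eef_pos: [561.2, -199.2, 39.5]
tcp_rot: [-1.573, -0.002, 0.001]
ft_force: [-0.5, -0.3, -2.5]
opening: 0.564
```

```bash
python3 plan.py '[[560.4,-199.9,37.5,0,4.5]]'
```

```text
at [ 561.2 -199.2   39.5] [-9.012e+01 -1.000e-01  7.000e-02] t 8.12 op 5.36 F [-0.5 -0.3 -2.5]
[[[-0.08,0.2,-0.07],[0.1,0.1,0.1],4.5],[[0,0,0],[0,0,0],4.5],[[0,0,0],[0,0,0],4.5],[[0,0,0],[0,0,0],4.5],[[0,0,0],[0,0,0],4.5]]
```

Request:
apply_moves:
  increments:
    - [[0, 0.2, -0.1], [0, 0, 0.1], 4.5]
    - [[0, 0.1, 0], [0, 0, 0], 4.5]
    - [[0, 0, 0], [0, 0, 0], 4.5]
    - [[0, 0, 0], [0, 0, 0], 6.5]
    - [[0, 0, 0], [0, 0, 0], 7.5]

```text
t: 8.75
eef_pos: [561.8, -200.7, 38.4]
tcp_rot: [-1.574, -0.002, 0.001]
ft_force: [0.2, 0.1, 1.0]
opening: 0.719
```

Request:
apply_moves:
  increments:
    - [[0, 0, 0], [0, 0, 0], 7.5]
    - [[0, -2, 0], [0, 0, 0], 7.5]
    - [[0, -5, 0], [0, 0, 0], 7.5]
    - [[0, -5, 0], [0, 0, 0], 7.5]
    - [[0, -2, 0], [0, 0, 0], 7.5]

```text
t: 9.38
eef_pos: [561.0, -200.2, 180.4]
tcp_rot: [-1.572, 0.002, 0.001]
ft_force: [-0.3, -0.1, -0.1]
opening: 0.787
```

```bash
python3 plan.py '[[570,-365,100,-29.2,5],[570,-365,100,-29.2,5]]'
```

```text
at [ 561.  -200.2  180.4] [-9.007e+01  9.000e-02  3.000e-02] t 9.38 op 7.48 F [-0.3 -0.1 -0.1]
[[[0.23,2.01,-4.12],[0,7.3,-0],5],[[0.75,2.02,-4.05],[0,7.3,-0],5],[[1.25,2.01,-3.93],[0,7.3,-0],5],[[1.75,2.02,-3.74],[0.1,7.3,-0.1],5],[[0,0,0],[0,0,0],5]]
```

Request:
apply_moves:
  increments:
    - [[0.2, 1.5, -4], [0, 7.3, 0], 5]
    - [[0.7, 1.5, -4], [0, 7.3, 0], 5]
    - [[1.2, 1.5, -3.9], [0, 7.3, 0], 5]
    - [[1.5, 1, -2.6], [0, 5, 0], 5]
    - [[0, 0, 0], [0, 0, 0], 5]

```text
t: 10.0
eef_pos: [571.7, -355.9, 127.3]
tcp_rot: [-1.573, -0.005, -0.482]
ft_force: [-0.1, 0.3, 0.6]
opening: 0.527
```

```bash
python3 plan.py '[[570,-365,20,-29.2,5,4]]'; python3 - <<'E'
from fit import *
t=read_camera("top"); s=read_camera("side"); tiles=[]
for ds in([t],[s]): 
    x,c=fit(ds,"walnut",(559,-199,0),32,tiles); print(np.round(x[:2],1),round(np.degrees(x[2]),2),round(c,3))
sheet(tiles,"w2.png")
E
```

```text
at [ 571.7 -355.9  127.3] [-90.1   -0.28 -27.64] t 10.0 op 5.01 F [-0.1  0.3  0.6]
[[[0.05,2.68,-0.22],[0,0.4,0.1],5],[[0.06,2.68,-0.22],[0,0.4,0.1],5],[[0.07,2.68,-0.21],[0.1,0.4,0],5],[[0.07,2.69,-0.22],[0,0.4,0.1],5],[[0,0,0],[0,0,0],5]]
[ 608.  -156.3] 34.38 0.439
[ 588.3 -193.5] -6.18 0.336
```

View pics/w2.png

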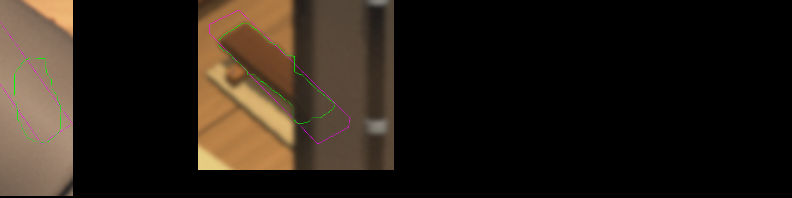

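Request:
apply_moves:
  increments:
    - [[0, 2.7, -0.2], [0, 0.4, 0.1], 5]
    - [[0, 2.7, -0.2], [0, 0.4, 0.1], 5]
    - [[0, 2.5, -0.2], [0, 0.4, 0], 5]
    - [[0, 1.5, 0], [0, 0, 0], 5]
    - [[0, 0, 0], [0, 0, 0], 5]

```text
t: 10.72
eef_pos: [571.3, -354.9, 35.7]
tcp_rot: [-1.573, -0.006, -0.49]
ft_force: [-0.3, -0.7, -0.8]
opening: 0.528
```

```bash
python3 plan.py '[[570,-365,4,-29.2,5,3]]'
```

```text
at [ 571.3 -354.9   35.7] [-90.11  -0.34 -28.09] t 10.72 op 5.02 F [-0.3 -0.7 -0.8]
[[[0.11,1.06,-0.32],[0,0.4,0.1],5],[[0.12,1.06,-0.31],[0.1,0.4,0.1],5],[[0.12,1.06,-0.31],[0,0.3,0.1],5],[[0,0,0],[0,0,0],5],[[0,0,0],[0,0,0],5]]
```

Request:
apply_moves:
  increments:
    - [[0.4, 0.8, -0.9], [0, 1, 0.3], 5]
    - [[0, 0, 0], [0, 0, 0], 5]
    - [[0, 0, 0], [0, 0, 0], 5]
    - [[0, 0, 0], [0, 0, 0], 5]
    - [[0, 0, 0], [0, 0, 0], 5]

```text
t: 11.35
eef_pos: [571.8, -365.9, 30.3]
tcp_rot: [-1.573, -0.004, -0.508]
ft_force: [-0.3, -0.2, 0.3]
opening: 0.527
```

```bash
python3 plan.py '[[570,-365,4,-29.2,5,2]]'
```

```text
at [ 571.8 -365.9   30.3] [-90.14  -0.26 -29.11] t 11.35 op 5.02 F [-0.3 -0.2  0.3]
[[[-0.11,1.31,0],[0.1,0,0.1],5],[[-0.1,1.32,0],[0,0.1,0.2],5],[[0,0,0],[0,0,0],5],[[0,0,0],[0,0,0],5],[[0,0,0],[0,0,0],5]]
```

Request:
apply_moves:
  increments:
    - [[-0.2, 1.5, 0.1], [0, 0, 0.2], 5]
    - [[0, 1, 0], [0, 0, 0], 5]
    - [[0, 0, 0], [0, 0, 0], 5]
    - [[0, 0, 0], [0, 0, 0], 1]
    - [[0, 0, 0], [0, 0, 0], 1]

```text
t: 11.98
eef_pos: [570.3, -363.7, 2.8]
tcp_rot: [-1.573, 0.0, -0.508]
ft_force: [-0.3, -0.8, -0.9]
opening: 0.371
```

Request:
apply_moves:
  increments:
    - [[0, 0, 0], [0, 0, 0], 1]
    - [[0, 0, 0], [0, 0, 0], 1]
    - [[0, 0, 0], [0, 0, 0], 1]
    - [[0, 0, 0], [0, 0, 0], 1]
    - [[0, 0, 0], [0, 0, 0], 1]

```text
t: 12.6
eef_pos: [570.5, -363.9, 3.6]
tcp_rot: [-1.573, -0.001, -0.508]
ft_force: [0.2, -0.8, -0.0]
opening: 0.207
```

```bash
python3 plan.py '[[570,-365,120,-29.2,1],[638.7,-199.9,100,-90,1]]'
```

```text
at [ 570.5 -363.9    3.6] [-9.014e+01 -4.000e-02 -2.910e+01] t 12.6 op 1.97 F [ 0.2 -0.8 -0. ]
[[[0.01,-5.82,-0.07],[0.1,0.1,0],1],[[0.01,-5.82,-0.06],[0,0,0],1],[[-0.34,0.33,2.96],[0,10.1,0],1],[[-0.86,0.33,2.85],[0,10.1,0],1],[[-1.34,0.33,2.66],[0,10.2,0],1]]
[[[-1.8,0.33,2.38],[0,10.1,0],1],[[-2.18,0.33,2.03],[0,10.2,0],1],[[-2.51,0.33,1.61],[0,10.1,0.1],1],[[0,0,0],[0,0,0],1],[[0,0,0],[0,0,0],1]]
```

Request:
apply_moves:
  increments:
    - [[0, -5, 0], [0, 0, 0], 1]
    - [[0, -6, 0], [0, 0, 0], 1]
    - [[-0.3, 0, 3], [0, 10.1, 0], 1]
    - [[-0.9, 0.3, 2.9], [0, 10.1, 0], 1]
    - [[-1.3, 0.3, 2.7], [0, 10.2, 0], 1]

```text
t: 13.22
eef_pos: [606.5, -280.5, 111.1]
tcp_rot: [-1.572, -0.003, -1.057]
ft_force: [-0.1, 0.5, -0.6]
opening: 0.208
```

Request:
apply_moves:
  increments:
    - [[-1.8, 0.3, 2.4], [0, 10.1, 0], 1]
    - [[-2.2, 0.3, 2], [0, 10.2, 0], 1]
    - [[-2.5, 0.3, 1.6], [0, 9, 0], 1]
    - [[0, 0, 0], [0, 0, 0], 1]
    - [[0, 0, 0], [0, 0, 0], 1]

```text
t: 13.85
eef_pos: [643.7, -194.5, 101.7]
tcp_rot: [-1.57, -0.003, -1.582]
ft_force: [0.4, -0.1, -0.2]
opening: 0.208
```

```bash
python3 plan.py '[[638.6,-199.9,75,-90,1]]'
```

```text
at [ 643.7 -194.5  101.7] [-89.98  -0.16 -90.66] t 13.85 op 1.97 F [ 0.4 -0.1 -0.2]
[[[0.54,2.67,-0.5],[0,-0.7,0.2],1],[[0,0,0],[0,0,0],1],[[0,0,0],[0,0,0],1],[[0,0,0],[0,0,0],1],[[0,0,0],[0,0,0],1]]
```

Request:
apply_moves:
  increments:
    - [[0.5, 2, -0.5], [0, -0.7, 0.2], 1]
    - [[0, 1, 0], [0, 0, 0], 1]
    - [[0, 0, 0], [0, 0, 0], 1]
    - [[0, 0, 0], [0, 0, 0], 1]
    - [[0, 0, 0], [0, 0, 0], 1]

```text
t: 14.48
eef_pos: [638.6, -202.5, 72.7]
tcp_rot: [-1.568, -0.0, -1.568]
ft_force: [-0.0, 0.1, -0.3]
opening: 0.209
```

```bash
python3 plan.py '[[638.6,-199.9,56.5,-90,1]]'
```

```text
at [ 638.6 -202.5   72.7] [-8.985e+01 -2.000e-02 -8.984e+01] t 14.47 op 1.98 F [-0.   0.1 -0.3]
[[[-0.26,1.62,-0.01],[-0.1,0.2,0],1],[[0,0,0],[0,0,0],1],[[0,0,0],[0,0,0],1],[[0,0,0],[0,0,0],1],[[0,0,0],[0,0,0],1]]
```

Request:
apply_moves:
  increments:
    - [[-0.3, 1, 0], [-0.1, 0.2, 0], 1]
    - [[0, 0.5, 0], [0, 0, 0], 1]
    - [[0, 0.1, 0], [0, 0, 0], 1]
    - [[0, 0, 0], [0, 0, 0], 1]
    - [[0, 0, 0], [0, 0, 0], 1]

```text
t: 15.1
eef_pos: [638.9, -199.0, 55.9]
tcp_rot: [-1.57, -0.001, -1.571]
ft_force: [0.1, -0.0, -0.1]
opening: 0.206
```

```bash
python3 plan.py '[[638.6,-199.9,55.5,-90,1]]'
```

```text
at [ 638.9 -199.    55.9] [-8.993e+01 -4.000e-02 -9.002e+01] t 15.1 op 1.96 F [ 0.1 -0.  -0.1]
[[[0.09,0.04,-0.03],[-0.1,0,0],1],[[0,0,0],[0,0,0],1],[[0,0,0],[0,0,0],1],[[0,0,0],[0,0,0],1],[[0,0,0],[0,0,0],1]]
```

Request:
apply_moves:
  increments:
    - [[0, 0.1, 0], [0, 0, 0], 1]
    - [[0, 0, 0], [0, 0, 0], 4]
    - [[0, 0, 0], [0, 0, 0], 4]
    - [[0, -2, 0], [0, 0, 0], 4]
    - [[0, -5, 0], [0, 0, 0], 5]

```text
t: 15.72
eef_pos: [637.7, -198.6, 124.9]
tcp_rot: [-1.575, 0.001, -1.571]
ft_force: [0.3, -0.3, 0.1]
opening: 0.473
```

```bash
python3 plan.py '[[638.6,-199.9,135,-90,5],[476.7,376.6,90,-11.8,5]]'
```

```text
at [ 637.7 -198.6  124.9] [-9.021e+01  8.000e-02 -9.004e+01] t 15.72 op 4.5 F [ 0.3 -0.3  0.1]
[[[0.12,-1.01,0.09],[0.2,0,-0.1],5],[[-5.76,0.45,-1.62],[0,-7.8,0],5],[[-5.93,0.45,-0.83],[0,-7.8,0],5],[[-5.99,0.45,-0.01],[0,-7.8,0],5],[[-5.93,0.45,0.8],[0,-7.8,-0],5]]
[[[-5.77,0.45,1.6],[0,-7.8,-0],5],[[-5.5,0.45,2.37],[0,-7.8,-0],5],[[-5.13,0.45,3.09],[0,-7.9,-0],5],[[-4.66,0.45,3.77],[0,-7.8,-0],5],[[-4.1,0.44,4.36],[0,-7.9,-0],5]]
[[[-3.46,0.45,4.88],[0,-7.8,-0],5],[[0,0,0],[0,0,0],5],[[0,0,0],[0,0,0],5],[[0,0,0],[0,0,0],5],[[0,0,0],[0,0,0],5]]
```

Request:
apply_moves:
  increments:
    - [[-3, -1, 0], [0, -2, 0], 5]
    - [[-5.8, 0.4, -1.6], [0, -7.8, 0], 5]
    - [[-5.9, 0.4, -0.8], [0, -7.8, 0], 5]
    - [[-6, 0.4, 0], [0, -7.8, 0], 5]
    - [[-5.9, 0.4, 0.8], [0, -7.8, 0], 5]

```text
t: 16.35
eef_pos: [566.8, 61.5, 129.7]
tcp_rot: [-1.562, -0.009, -0.981]
ft_force: [0.5, 0.4, -0.3]
opening: 0.528
```

Request:
apply_moves:
  increments:
    - [[-5.8, 0.4, 1.6], [0, -7.8, 0], 5]
    - [[-5.5, 0.4, 2.4], [0, -7.8, 0], 5]
    - [[-5.1, 0.4, 3.1], [0, -7.9, 0], 5]
    - [[-4.7, 0.4, 3.8], [0, -7.8, 0], 5]
    - [[-3.4, 0.4, 3.6], [0, -7, 0], 5]

```text
t: 16.98
eef_pos: [471.8, 345.8, 114.9]
tcp_rot: [-1.564, -0.021, -0.29]
ft_force: [1.5, -0.7, 0.8]
opening: 0.526
```

```bash
python3 plan.py '[[476.7,376.6,70,-11.8,5]]'; python3 - <<'E'
from fit import *
t=read_camera("top"); s=read_camera("side"); tiles=[]
for ds in([t],[s],[t,s]): 
    x,c=fit(ds,"walnut",(559,-199,0),32,tiles); print(np.round(x[:2],1),round(np.degrees(x[2]),2),round(c,3))
    x,c=fit(ds,"sticker_red",(639,-199,1.57),52,tiles); print(np.round(x[:2],1),round(np.degrees(x[2]),2),round(c,3))
tiles=tiles[:4]
for d in(t,s):
    u,v=np.array(px(d,(559,-199,32))).astype(int); tiles.append(np.ascontiguousarray(cv2.resize(d["img"][max(v-65,0):v+65,u-65:u+65,::-1],None,fx=3,fy=3)))
sheet(tiles[:4],"w3.png"); cv2.imwrite("pics/w4.png",np.hstack([cv2.resize(x,(390,390)) for x in tiles[4:]]))
E
```

```text
at [471.8 345.8 114.9] [-89.62  -1.18 -16.59] t 16.98 op 5.0 F [ 1.5 -0.7  0.8]
[[[-0.5,4.5,3.07],[-0.3,-4.8,1.2],5],[[0,0,0],[0,0,0],5],[[0,0,0],[0,0,0],5],[[0,0,0],[0,0,0],5],[[0,0,0],[0,0,0],5]]
[ 557.  -197.5] 0.1 0.094
[ 639.2 -202. ] 91.5 0.172
[ 544.6 -203.3] -3.07 0.337
[ 635.8 -207.7] 95.99 0.564
[ 553.9 -198.5] -0.33 0.235
[ 641.2 -201.8] 89.23 0.391
```

View pics/w4.png

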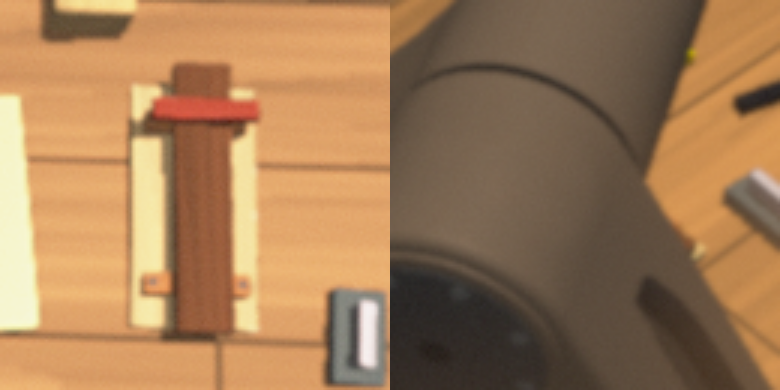

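The top view shows the walnut centred on the base and the red sticker crosswise over the far batten. Next is the pale sticker.

Request:
apply_moves:
  increments:
    - [[-0.5, 3, 2.3], [-0.3, -3.8, 1], 5]
    - [[0, 1.5, 0], [0, 0, 0], 5]
    - [[0, 0, 0], [0, 0, 0], 5]
    - [[0, 0, 0], [0, 0, 0], 5]
    - [[0, 0, 0], [0, 0, 0], 5]

```text
t: 17.7
eef_pos: [475.3, 370.0, 73.8]
tcp_rot: [-1.567, -0.007, -0.224]
ft_force: [0.5, 0.6, -0.3]
opening: 0.524
```

```bash
python3 plan.py '[[476.7,376.6,20,-11.8,5]]'
```

```text
at [475.3 370.   73.8] [-89.76  -0.41 -12.83] t 17.7 op 4.98 F [ 0.5  0.6 -0.3]
[[[-0.05,5.38,0.66],[-0.2,-1,0.4],5],[[0,0,0],[0,0,0],5],[[0,0,0],[0,0,0],5],[[0,0,0],[0,0,0],5],[[0,0,0],[0,0,0],5]]
```

Request:
apply_moves:
  increments:
    - [[0, 4, 0.7], [-0.2, -1, 0.4], 5]
    - [[0, 1.3, 0], [0, 0, 0], 5]
    - [[0, 0, 0], [0, 0, 0], 5]
    - [[0, 0, 0], [0, 0, 0], 5]
    - [[0, 0, 0], [0, 0, 0], 5]

```text
t: 18.32
eef_pos: [479.3, 376.7, 24.4]
tcp_rot: [-1.566, -0.005, -0.209]
ft_force: [0.3, 0.3, -0.2]
opening: 0.529
```

```bash
python3 plan.py '[[476.7,376.6,3.5,-11.8,5]]'
```

```text
at [479.3 376.7  24.4] [-89.73  -0.28 -11.98] t 18.32 op 5.03 F [ 0.3  0.3 -0.2]
[[[-0.26,2.09,-0.07],[-0.3,-0.2,0.3],5],[[0,0,0],[0,0,0],5],[[0,0,0],[0,0,0],5],[[0,0,0],[0,0,0],5],[[0,0,0],[0,0,0],5]]
```

Request:
apply_moves:
  increments:
    - [[-0.3, 1.5, -0.1], [-0.3, -0.2, 0.3], 5]
    - [[0, 0.6, 0], [0, 0, 0], 5]
    - [[0, 0, 0], [0, 0, 0], 5]
    - [[0, 0, 0], [0, 0, 0], 1]
    - [[0, 0, 0], [0, 0, 0], 1]

```text
t: 18.95
eef_pos: [476.1, 376.5, 2.6]
tcp_rot: [-1.571, 0.0, -0.205]
ft_force: [0.5, -0.3, 0.9]
opening: 0.369
```

Request:
apply_moves:
  increments:
    - [[0, 0, 0], [0, 0, 0], 1]
    - [[0, 0, 0], [0, 0, 0], 1]
    - [[0, 0, 0], [0, 0, 0], 1]
    - [[0, 0, 0], [0, 0, 0], 1]
    - [[0, 0, 0], [0, 0, 0], 1]

```text
t: 19.58
eef_pos: [476.3, 376.6, 3.0]
tcp_rot: [-1.571, -0.0, -0.205]
ft_force: [-0.4, -1.0, 0.2]
opening: 0.208
```

```bash
python3 plan.py '[[476.7,376.6,120,-11.8,1],[478.6,-199.9,120,-90,1]]'
```

```text
at [476.3 376.6   3. ] [-8.999e+01 -1.000e-02 -1.177e+01] t 19.57 op 1.98 F [-0.4 -1.   0.2]
[[[0.02,-5.85,0.01],[0,0,0],1],[[0.02,-5.85,0],[0,0,0],1],[[1.19,0,-5.64],[0,7.8,0],1],[[1.95,0,-5.43],[0,7.8,0],1],[[2.67,0,-5.11],[0,7.8,0],1]]
[[[3.34,0,-4.7],[0,7.8,0],1],[[3.94,0,-4.2],[0,7.8,0],1],[[4.48,0,-3.63],[0,7.8,0],1],[[4.93,0,-2.99],[0,7.9,0],1],[[5.29,0,-2.28],[0,7.8,0],1]]
[[[5.55,0,-1.55],[0,7.9,-0],1],[[5.72,0,-0.77],[0,7.8,-0],1],[[0,0,0],[0,0,0],1],[[0,0,0],[0,0,0],1],[[0,0,0],[0,0,0],1]]
```

Request:
apply_moves:
  increments:
    - [[0, -5.5, 0], [0, 0, 0], 1]
    - [[0, -6, 0], [0, 0, 0], 1]
    - [[1.2, 0, -5.6], [0, 7.8, 0], 1]
    - [[1.9, 0, -5.4], [0, 7.8, 0], 1]
    - [[2.7, 0, -5.1], [0, 7.8, 0], 1]

```text
t: 20.2
eef_pos: [476.6, 203.2, 121.4]
tcp_rot: [-1.569, -0.002, -0.62]
ft_force: [1.4, -0.0, 0.5]
opening: 0.204
```

Request:
apply_moves:
  increments:
    - [[3.3, 0, -4.7], [0, 7.8, 0], 1]
    - [[3.9, 0, -4.2], [0, 7.8, 0], 1]
    - [[4.5, 0, -3.6], [0, 7.8, 0], 1]
    - [[4.9, 0, -3], [0, 7.9, 0], 1]
    - [[4.5, 0, -2], [0, 7.8, 0], 1]

```text
t: 20.82
eef_pos: [471.8, -85.1, 122.5]
tcp_rot: [-1.566, -0.002, -1.325]
ft_force: [1.4, -0.2, 0.6]
opening: 0.211
```

```bash
python3 plan.py '[[478.6,-199.9,110,-90,1]]'
```

```text
at [471.8 -85.1 122.5] [-89.7   -0.1  -75.91] t 20.82 op 2.01 F [ 1.4 -0.2  0.6]
[[[5.65,0.63,-1.07],[-0.2,7,0],1],[[5.74,0.63,-0.37],[-0.1,7.1,0.1],1],[[0,0,0],[0,0,0],1],[[0,0,0],[0,0,0],1],[[0,0,0],[0,0,0],1]]
```

Request:
apply_moves:
  increments:
    - [[5.2, 0.6, -1.1], [-0.2, 6.5, 0], 1]
    - [[4.5, 0.6, -0.4], [-0.1, 6, 0.1], 1]
    - [[0.8, 0, 0], [0, 0, 0], 1]
    - [[0, 0, 0], [0, 0, 0], 1]
    - [[0, 0, 0], [0, 0, 0], 1]

```text
t: 21.45
eef_pos: [474.9, -196.5, 110.7]
tcp_rot: [-1.57, 0.0, -1.554]
ft_force: [0.5, 0.2, -1.0]
opening: 0.207
```

```bash
python3 plan.py '[[478.6,-199.9,70,-90,1]]'
```

```text
at [ 474.9 -196.5  110.7] [-8.994e+01  2.000e-02 -8.903e+01] t 21.45 op 1.97 F [ 0.5  0.2 -1. ]
[[[0.35,4.07,0.36],[-0.1,1,-0],1],[[0,0,0],[0,0,0],1],[[0,0,0],[0,0,0],1],[[0,0,0],[0,0,0],1],[[0,0,0],[0,0,0],1]]
```

Request:
apply_moves:
  increments:
    - [[0.3, 2.5, 0.3], [-0.1, 1, 0], 1]
    - [[0, 1.3, 0], [0, 0, 0], 1]
    - [[0, 0, 0], [0, 0, 0], 1]
    - [[0, 0, 0], [0, 0, 0], 1]
    - [[0, 0, 0], [0, 0, 0], 1]

```text
t: 22.08
eef_pos: [478.9, -195.9, 73.8]
tcp_rot: [-1.57, -0.001, -1.564]
ft_force: [0.5, 0.7, 0.1]
opening: 0.21
```

```bash
python3 plan.py '[[478.6,-199.9,55.5,-90,1]]'
```

```text
at [ 478.9 -195.9   73.8] [-8.994e+01 -3.000e-02 -8.963e+01] t 22.07 op 1.99 F [0.5 0.7 0.1]
[[[0.4,1.83,-0.04],[-0.1,0.4,0],1],[[0,0,0],[0,0,0],1],[[0,0,0],[0,0,0],1],[[0,0,0],[0,0,0],1],[[0,0,0],[0,0,0],1]]
```

Request:
apply_moves:
  increments:
    - [[0.4, 1.2, 0], [-0.1, 0.4, 0], 1]
    - [[0, 0.5, 0], [0, 0, 0], 1]
    - [[0, 0, 0], [0, 0, 0], 1]
    - [[0, 0, 0], [0, 0, 0], 1]
    - [[0, 0, 0], [0, 0, 0], 1]

```text
t: 22.7
eef_pos: [479.0, -200.5, 56.0]
tcp_rot: [-1.571, -0.001, -1.572]
ft_force: [-0.2, -0.6, -1.2]
opening: 0.206
```

```bash
python3 plan.py '[[478.6,-199.9,55,-90,1]]'
```

```text
at [ 479.  -200.5   56. ] [-9.001e+01 -5.000e-02 -9.007e+01] t 22.7 op 1.96 F [-0.2 -0.6 -1.2]
[[[-0.06,0.1,-0.04],[0,-0.1,0],1],[[0,0,0],[0,0,0],1],[[0,0,0],[0,0,0],1],[[0,0,0],[0,0,0],1],[[0,0,0],[0,0,0],1]]
```

Request:
apply_moves:
  increments:
    - [[0, 0.1, 0], [0, 0, 0], 1]
    - [[0, 0, 0], [0, 0, 0], 4]
    - [[0, 0, 0], [0, 0, 0], 4]
    - [[0, -2, 0], [0, 0, 0], 4]
    - [[0, -5, 0], [0, 0, 0], 6]

```text
t: 23.32
eef_pos: [477.9, -199.8, 124.0]
tcp_rot: [-1.576, 0.002, -1.572]
ft_force: [0.1, 0.3, 0.0]
opening: 0.475
```

```bash
python3 plan.py '[[547.5,-14,100,-173.7,9.5]]'
```

```text
at [ 477.9 -199.8  124. ] [-90.3    0.12 -90.07] t 23.32 op 4.52 F [0.1 0.3 0. ]
[[[-2.32,0.3,0.87],[0,10.5,0],9.5],[[-2.44,0.3,0.43],[0,10.4,0],9.5],[[-2.48,0.3,-0.02],[0,10.5,0],9.5],[[-2.44,0.3,-0.47],[0.1,10.4,0],9.5],[[-2.31,0.3,-0.9],[0,10.5,0],9.5]]
[[[-2.11,0.3,-1.31],[0,10.4,0.1],9.5],[[-1.84,0.3,-1.66],[0.1,10.5,0.1],9.5],[[-1.5,0.3,-1.97],[0.1,10.4,-0],9.5],[[0,0,0],[0,0,0],9.5],[[0,0,0],[0,0,0],9.5]]
```

Request:
apply_moves:
  increments:
    - [[-2.3, 0.3, 0.9], [0, 10.5, 0], 9.5]
    - [[-2.4, 0.3, 0.4], [0, 10.4, 0], 9.5]
    - [[-2.5, 0.3, 0], [0, 10.5, 0], 9.5]
    - [[-2.4, 0.3, -0.5], [0.1, 10.4, 0], 9.5]
    - [[-2.3, 0.3, -0.9], [0, 10.5, 0], 9.5]

```text
t: 23.95
eef_pos: [524.7, -83.6, 112.8]
tcp_rot: [-1.567, 0.001, -2.51]
ft_force: [0.3, 0.2, 0.3]
opening: 0.975
```

Request:
apply_moves:
  increments:
    - [[-2.1, 0.3, -1.3], [0, 10.4, 0.1], 9.5]
    - [[-1.8, 0.3, -1.7], [0.1, 10.4, 0.1], 9.5]
    - [[-1.2, 0.3, -1.5], [0.1, 8, 0], 9.5]
    - [[0, 0, 0], [0, 0, 0], 9.5]
    - [[0, 0, 0], [0, 0, 0], 9.5]

```text
t: 24.58
eef_pos: [551.4, -16.9, 103.5]
tcp_rot: [-1.565, 0.007, -3.024]
ft_force: [-0.1, -0.1, 0.4]
opening: 1.0
```

```bash
python3 plan.py '[[547.5,-14,35,-173.7,9.5]]'
```

```text
at [551.4 -16.9 103.5] [ -89.7     0.39 -173.29] t 24.57 op 9.51 F [-0.1 -0.1  0.4]
[[[0.2,3.42,-0.19],[-0.2,0.2,-0.2],9.5],[[0.18,3.43,-0.17],[-0.1,0.2,-0.2],9.5],[[0,0,0],[0,0,0],9.5],[[0,0,0],[0,0,0],9.5],[[0,0,0],[0,0,0],9.5]]
```

Request:
apply_moves:
  increments:
    - [[0.4, 3.4, -0.3], [-0.3, 0.4, -0.4], 9.5]
    - [[0, 3.4, 0], [0, 0, 0], 9.5]
    - [[0, 0, 0], [0, 0, 0], 9.5]
    - [[0, 0, 0], [0, 0, 0], 9.5]
    - [[0, 0, 0], [0, 0, 0], 9.5]

```text
t: 25.2
eef_pos: [548.1, -17.6, 37.4]
tcp_rot: [-1.57, 0.004, -3.026]
ft_force: [0.4, 0.1, 0.1]
opening: 0.995
```

```bash
python3 plan.py '[[547.5,-14,5,-173.7,9.5]]'
```

```text
at [548.1 -17.6  37.4] [ -89.93    0.23 -173.38] t 25.2 op 9.46 F [0.4 0.1 0.1]
[[[0.03,3.24,-0.37],[-0.1,0.3,-0.2],9.5],[[0,0,0],[0,0,0],9.5],[[0,0,0],[0,0,0],9.5],[[0,0,0],[0,0,0],9.5],[[0,0,0],[0,0,0],9.5]]
```

Request:
apply_moves:
  increments:
    - [[0, 2, -0.4], [-0.1, 0.3, -0.2], 9.5]
    - [[0, 1.2, 0], [0, 0, 0], 9.5]
    - [[0, 0, 0], [0, 0, 0], 9.5]
    - [[0, 0, 0], [0, 0, 0], 4]
    - [[0, 0, 0], [0, 0, 0], 4]

```text
t: 25.82
eef_pos: [548.1, -13.4, 4.2]
tcp_rot: [-1.571, 0.002, -3.031]
ft_force: [-0.5, -0.7, -0.6]
opening: 0.841
```

Request:
apply_moves:
  increments:
    - [[0, 0, 0], [0, 0, 0], 4]
    - [[0, 0, 0], [0, 0, 0], 4]
    - [[0, 0, 0], [0, 0, 0], 4]
    - [[0, 0, 0], [0, 0, 0], 4]
    - [[0, 0, 0], [0, 0, 0], 4]

```text
t: 26.45
eef_pos: [548.4, -13.4, 4.8]
tcp_rot: [-1.571, 0.003, -3.031]
ft_force: [0.2, -0.5, 0.3]
opening: 0.525
```

```bash
python3 plan.py '[[547.5,-14,145,-173.7,4],[559,-199.9,145,-180,4]]'
```

```text
at [548.4 -13.4   4.8] [-9.0000e+01  1.6000e-01 -1.7366e+02] t 26.45 op 4.99 F [ 0.2 -0.5  0.3]
[[[0.02,-4.67,0.02],[0,0,-0.1],4],[[0.03,-4.68,0.01],[0,0,-0],4],[[0.02,-4.67,0.02],[0,0,-0.1],4],[[0.23,0,4.65],[0,1.6,0],4],[[0.1,0,4.65],[0,1.6,0],4]]
[[[-0.03,0,4.66],[0,1.6,0],4],[[-0.17,0,4.65],[0,1.5,0],4],[[0,0,0],[0,0,0],4],[[0,0,0],[0,0,0],4],[[0,0,0],[0,0,0],4]]
```

Request:
apply_moves:
  increments:
    - [[0, -3.5, 0], [0, 0, 0], 4]
    - [[0, -5, 0], [0, 0, 0], 4]
    - [[0, -5, 0], [0, 0, 0], 4]
    - [[0.2, 0, 4.2], [0, 1.6, 0], 4]
    - [[0.1, 0, 4.6], [0, 1.6, 0], 4]

```text
t: 27.08
eef_pos: [553.1, -100.9, 143.7]
tcp_rot: [-1.571, 0.001, -3.084]
ft_force: [1.2, 0.6, -1.7]
opening: 0.522
```

Request:
apply_moves:
  increments:
    - [[0, 0, 4.6], [0, 1.6, 0], 4]
    - [[-0.2, 0, 3.5], [0, 1.5, 0], 4]
    - [[0, 0, 0.8], [0, 0, 0], 4]
    - [[0, 0, 0], [0, 0, 0], 4]
    - [[0, 0, 0], [0, 0, 0], 4]

```text
t: 27.7
eef_pos: [557.9, -193.5, 143.3]
tcp_rot: [-1.572, -0.0, -3.142]
ft_force: [0.6, 0.4, -1.0]
opening: 0.525
```

```bash
python3 plan.py '[[559.5,-199.9,95,-180,4]]'; python3 - <<'E'
from h import *
t=read_camera("top"); s=read_camera("side"); T=[]
for d in(t,s):
    u,v=np.array(px(d,(559,-199,60))).astype(int); T.append(cv2.resize(d["img"][max(v-65,0):v+65,u-65:u+65,::-1],(390,390),interpolation=cv2.INTER_CUBIC))
cv2.imwrite("pics/m1.png",np.hstack(T))
E
```

```text
at [ 557.9 -193.5  143.3] [ -90.05   -0.   -180.  ] t 27.7 op 4.99 F [ 0.6  0.4 -1. ]
[[[-0.16,4.82,0.64],[0,0,0],4],[[0,0,0],[0,0,0],4],[[0,0,0],[0,0,0],4],[[0,0,0],[0,0,0],4],[[0,0,0],[0,0,0],4]]
```

View pics/m1.png

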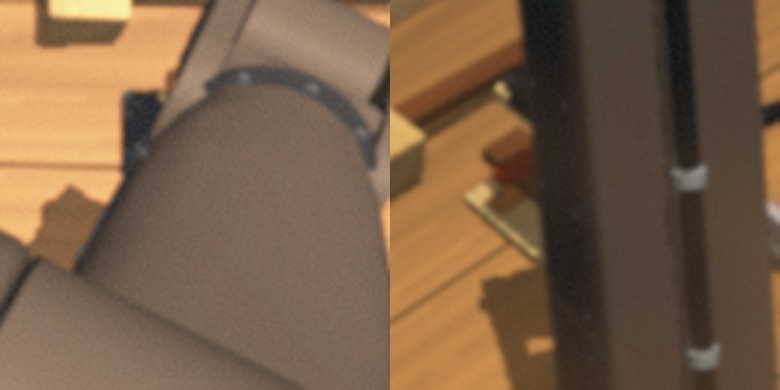

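The arm hides the stack here as well. I'll go on by pose and verify once the arm is clear.

Request:
apply_moves:
  increments:
    - [[-0.2, 3, 0.6], [0, 0, 0], 4]
    - [[0, 2, 0], [0, 0, 0], 4]
    - [[0, 0.5, 0], [0, 0, 0], 4]
    - [[0, 0, 0], [0, 0, 0], 4]
    - [[0, 0, 0], [0, 0, 0], 4]

```text
t: 28.42
eef_pos: [561.4, -196.7, 89.0]
tcp_rot: [-1.57, 0.003, -3.137]
ft_force: [-0.4, -0.1, -1.9]
opening: 0.527
```

```bash
python3 plan.py '[[559.5,-199.9,73,-180,4]]'
```

```text
at [ 561.4 -196.7   89. ] [-8.9980e+01  1.6000e-01 -1.7972e+02] t 28.43 op 5.02 F [-0.4 -0.1 -1.9]
[[[0.2,1.6,0.32],[0,0.3,-0.2],4],[[0,0,0],[0,0,0],4],[[0,0,0],[0,0,0],4],[[0,0,0],[0,0,0],4],[[0,0,0],[0,0,0],4]]
```

Request:
apply_moves:
  increments:
    - [[0.2, 1, 0.3], [0, 0.3, -0.2], 4]
    - [[0, 0.4, 0], [0, 0, 0], 4]
    - [[0, 0, 0], [0, 0, 0], 4]
    - [[0, 0, 0], [0, 0, 0], 4]
    - [[0, 0, 0], [0, 0, 0], 4]

```text
t: 29.05
eef_pos: [559.6, -200.2, 75.2]
tcp_rot: [-1.57, 0.001, 3.141]
ft_force: [0.3, 0.2, -2.6]
opening: 0.526
```

```bash
python3 plan.py '[[559.5,-199.9,72,-180,4]]'
```

```text
at [ 559.6 -200.2   75.2] [-8.9940e+01  3.0000e-02  1.7995e+02] t 29.05 op 5.0 F [ 0.3  0.2 -2.6]
[[[0.01,0.32,-0.03],[-0.1,-0.1,-0],4],[[0,0,0],[0,0,0],4],[[0,0,0],[0,0,0],4],[[0,0,0],[0,0,0],4],[[0,0,0],[0,0,0],4]]
```

Request:
apply_moves:
  increments:
    - [[0, 0.3, 0], [0, 0, 0], 4]
    - [[0, 0.1, 0], [0, 0, 0], 4]
    - [[0, 0, 0], [0, 0, 0], 4]
    - [[0, 0, 0], [0, 0, 0], 4]
    - [[0, 0, 0], [0, 0, 0], 4]

```text
t: 29.68
eef_pos: [559.8, -200.2, 71.8]
tcp_rot: [-1.569, 0.001, 3.141]
ft_force: [-0.1, 0.6, 1.1]
opening: 0.521
```

Request:
apply_moves:
  increments:
    - [[0, 0, 0], [0, 0, 0], 6.5]
    - [[0, 0, 0], [0, 0, 0], 7.5]
    - [[0, -2, 0], [0, 0, 0], 7.5]
    - [[0, -5, 0], [0, 0, 0], 7.5]
    - [[0, -5, 0], [0, 0, 0], 7.5]

```text
t: 30.3
eef_pos: [558.5, -199.6, 191.1]
tcp_rot: [-1.573, -0.005, 3.141]
ft_force: [-0.1, 1.5, 0.1]
opening: 0.789
```

```bash
python3 plan.py '[[434,-353,130,176.6,5]]'
```

```text
at [ 558.5 -199.6  191.1] [-90.1   -0.3  179.95] t 30.3 op 7.5 F [-0.1  1.5  0.1]
[[[3.1,1.54,3.84],[0,0.8,0.1],5],[[3.05,1.53,3.89],[0,0.8,0.1],5],[[3,1.52,3.93],[0,0.9,0.1],5],[[2.94,1.52,3.97],[0.1,0.8,0],5],[[0,0,0],[0,0,0],5]]
```

Time is plentiful, so I'll swing left to get an unobstructed look at the stack before adding the weight.

Request:
apply_moves:
  increments:
    - [[1, 0, -4], [0, 0, 0], 5]
    - [[1.5, 0, -6], [0, 0, 0], 5]
    - [[1.5, 0, -6], [0, 0, 0], 5]
    - [[1.5, 0, -6], [0, 0, 0], 5]
    - [[1.5, 0, -6], [0, 0, 0], 5]

```text
t: 30.92
eef_pos: [490.2, 82.3, 195.2]
tcp_rot: [-1.569, 0.005, 3.134]
ft_force: [1.5, -0.3, 0.2]
opening: 0.528
```

Request:
apply_moves:
  increments:
    - [[1, 0, -6], [0, 0, 0], 5]
    - [[0, 0, -5], [0, 0, 0], 5]
    - [[0, 0, -3], [0, 0, 0], 5]
    - [[0, 0, 0], [0, 0, 0], 5]
    - [[0, 0, 0], [0, 0, 0], 5]

```text
t: 31.55
eef_pos: [478.8, 229.8, 195.6]
tcp_rot: [-1.57, 0.006, 3.139]
ft_force: [0.1, -0.9, -0.4]
opening: 0.526
```

```bash
python3 - <<'E'
from fit import *
t=read_camera("top"); s=read_camera("side"); T=[]
for n,p,z in(("maple",(559,-200,0),67),("weight",(434,-353,-.06),0)):
    for ds in([t],[s]):
        x,c=fit(ds,n,p,z); print(n,np.round(x[:2],1),round(np.degrees(x[2]),2),round(c,3))
for d in(t,s):
    u,v=np.array(px(d,(540,-240,40))).astype(int); x0=u-70;y0=max(v-70,0)
    im=cv2.resize(d["img"][y0:y0+140,x0:x0+140,::-1],(420,420),interpolation=cv2.INTER_CUBIC)
    im=cv2.resize(im,(398,398))
    k=398/140
    for dim,p,z,c in((DIM["maple"],(558.6,-199.9,0),67,(255,0,255)),(DIM["walnut"],(558.6,-199.9,0),32,(0,255,0)),(DIM["base"],(558.6,-199.9,0),0,(255,0,0)),(DIM["sticker_pale"],(478.6,-199.9,np.pi/2),52,(0,0,0)),(DIM["sticker_pale"],(638.6,-199.9,np.pi/2),52,(0,0,0))):
        cv2.polylines(im,[np.round((hull(d,dim,p,z)-[x0,y0]+.5)*k).astype(np.int32)],True,c,1)
    T.append(im)
cv2.imwrite("pics/m2.png",np.hstack(T))
E
```

```text
maple [ 557.5 -200.8] -0.44 0.037
maple [ 564.1 -202.7] 2.32 0.305
weight [ 432.7 -352.1] -3.86 0.049
weight [ 446.2 -362.3] -8.67 0.665
```

View pics/m2.png

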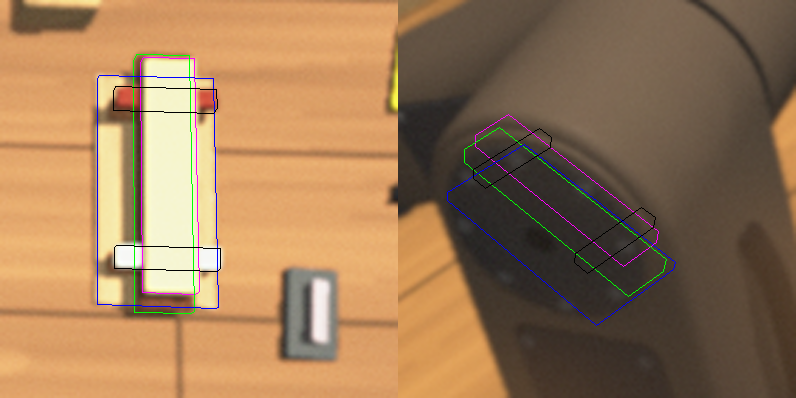

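The stack matches the planned outlines within about 2 mm. Next I'll find the weight's rib precisely.

```bash
python3 - <<'E'
from h import *
d=read_camera("top"); u,v=np.array(px(d,(434,-353,43))).astype(int)
c=cv2.resize(d["img"][v-20:v+20,u-20:u+20],None,fx=4,fy=4,interpolation=cv2.INTER_CUBIC).astype(int)
m=((c.min(2)>170)).astype(np.uint8); n,l,st,ce=cv2.connectedComponentsWithStats(m)
for i in range(1,n):
    if st[i][4]>60:
        r=cv2.minAreaRect(np.argwhere(l==i)[:,::-1].astype(np.float32)); q=(cv2.boxPoints(r)+.5)/4-.5+[u-20,v-20]; W=np.array([ray(d,*k,43) for k in q]); print(st[i],np.round(W.mean(0),1),np.round(W,1).tolist())
E
python3 plan.py '[[478,150,190,176.4,5],[434,-353,130,176.4,5]]'
```

```text
[  72   39   25   92 1985] [ 434.2 -352.6   43. ] [[465.4, -345.7, 43.0], [465.9, -362.3, 43.0], [403.1, -359.3, 43.0], [402.6, -342.9, 43.0]]
at [479.1 229.3 195.7] [-89.94   0.37 179.79] t 31.7 op 4.97 F [0.5 0.3 1. ]
[[[0.04,0.29,3.97],[0,1.7,-0.2],5],[[-0.08,0.29,3.96],[0,1.7,-0.2],5],[[0.14,0.67,5.61],[0,0,0],5],[[0.14,0.67,5.61],[0,0,0],5],[[0.13,0.67,5.61],[0,0,0],5]]
[[[0.14,0.67,5.61],[0,0,0],5],[[0.13,0.67,5.61],[0,0,0],5],[[0.14,0.67,5.61],[0,0,0],5],[[0.13,0.67,5.6],[0,0,0],5],[[0.14,0.68,5.61],[0,0,0],5]]
[[[0.13,0.67,5.6],[0,0,0],5],[[0,0,0],[0,0,0],5],[[0,0,0],[0,0,0],5],[[0,0,0],[0,0,0],5],[[0,0,0],[0,0,0],5]]
```

Request:
apply_moves:
  increments:
    - [[0.1, 0.2, 4], [0, 1.4, -0.2], 5]
    - [[0, 0.2, 5], [0, 1.4, -0.2], 5]
    - [[0.1, 0.2, 5.7], [0, 0, 0], 5]
    - [[0.1, 0.2, 5.7], [0, 0, 0], 5]
    - [[0.1, 0.2, 5.7], [0, 0, 0], 5]

```text
t: 32.33
eef_pos: [463.9, -39.6, 186.2]
tcp_rot: [-1.57, 0.002, 3.087]
ft_force: [-0.0, -1.3, -0.3]
opening: 0.526
```

Request:
apply_moves:
  increments:
    - [[0.1, 0.2, 5.7], [0, 0, 0], 5]
    - [[0.1, 0.2, 5.7], [0, 0, 0], 5]
    - [[0.1, 0.3, 5.7], [0, 0, 0], 5]
    - [[0.1, 0.5, 5.2], [0, 0, 0], 5]
    - [[0.1, 0.7, 3.5], [0, 0, 0], 5]

```text
t: 32.95
eef_pos: [439.7, -311.0, 168.3]
tcp_rot: [-1.568, 0.005, 3.078]
ft_force: [0.0, 0.2, -0.1]
opening: 0.523
```

```bash
python3 plan.py '[[434.2,-352.6,120,177,5]]'
```

```text
at [ 439.7 -311.   168.3] [-89.86   0.28 176.36] t 32.95 op 4.97 F [ 0.   0.2 -0.1]
[[[0.16,2.42,2.09],[-0.1,-0.3,-0.1],5],[[0.16,2.41,2.09],[0,-0.3,-0.2],5],[[0,0,0],[0,0,0],5],[[0,0,0],[0,0,0],5],[[0,0,0],[0,0,0],5]]
```

Request:
apply_moves:
  increments:
    - [[0.2, 2.4, 2], [-0.1, -0.6, -0.2], 5]
    - [[0, 2.4, 1.2], [0, 0, 0], 5]
    - [[0, 3, 0], [0, 0, 0], 5]
    - [[0, 0, 0], [0, 0, 0], 5]
    - [[0, 0, 0], [0, 0, 0], 5]

```text
t: 33.58
eef_pos: [432.1, -350.6, 89.3]
tcp_rot: [-1.569, 0.003, 3.078]
ft_force: [0.6, -0.8, -0.5]
opening: 0.525
```

```bash
python3 plan.py '[[434.2,-352.6,50,177,5]]'
```

```text
at [ 432.1 -350.6   89.3] [-8.9870e+01  1.5000e-01  1.7638e+02] t 33.58 op 5.0 F [ 0.6 -0.8 -0.5]
[[[-0.21,3.93,0.18],[-0.1,-0.6,-0.1],5],[[0,0,0],[0,0,0],5],[[0,0,0],[0,0,0],5],[[0,0,0],[0,0,0],5],[[0,0,0],[0,0,0],5]]
```

Request:
apply_moves:
  increments:
    - [[-0.2, 2.5, 0.2], [-0.1, -0.6, -0.1], 5]
    - [[0, 1, 0], [0, 0, 0], 5]
    - [[0, 0, 0], [0, 0, 0], 5]
    - [[0, 0, 0], [0, 0, 0], 5]
    - [[0, 0, 0], [0, 0, 0], 5]

```text
t: 34.2
eef_pos: [435.6, -354.2, 58.9]
tcp_rot: [-1.565, 0.006, 3.089]
ft_force: [0.1, 0.5, -0.3]
opening: 0.523
```

```bash
python3 plan.py '[[434.2,-352.6,24,177,5]]'
```

```text
at [ 435.6 -354.2   58.9] [-89.68   0.36 176.99] t 34.2 op 4.97 F [ 0.1  0.5 -0.3]
[[[0.17,3.49,-0.17],[-0.3,0,-0.4],5],[[0,0,0],[0,0,0],5],[[0,0,0],[0,0,0],5],[[0,0,0],[0,0,0],5],[[0,0,0],[0,0,0],5]]
```

Request:
apply_moves:
  increments:
    - [[0.1, 2, -0.1], [-0.3, 0, -0.3], 5]
    - [[0, 1, 0], [0, 0, 0], 5]
    - [[0, 0, 0], [0, 0, 0], 5]
    - [[0, 0, 0], [0, 0, 0], 5]
    - [[0, 0, 0], [0, 0, 0], 5]

```text
t: 34.83
eef_pos: [434.6, -353.1, 26.7]
tcp_rot: [-1.571, 0.0, 3.089]
ft_force: [0.2, -0.2, -0.3]
opening: 0.526
```

```bash
python3 plan.py '[[434.2,-352.6,24,177,5]]'
```

```text
at [ 434.6 -353.1   26.7] [-9.0020e+01  2.0000e-02  1.7698e+02] t 34.83 op 5.0 F [ 0.2 -0.2 -0.3]
[[[0.05,0.27,-0.05],[0,0,-0],5],[[0,0,0],[0,0,0],5],[[0,0,0],[0,0,0],5],[[0,0,0],[0,0,0],5],[[0,0,0],[0,0,0],5]]
```

Request:
apply_moves:
  increments:
    - [[0, 0.3, 0], [0, 0, 0], 5]
    - [[0, 0, 0], [0, 0, 0], 0.5]
    - [[0, 0, 0], [0, 0, 0], 0.5]
    - [[0, 0, 0], [0, 0, 0], 0.5]
    - [[0, 0, 0], [0, 0, 0], 0.5]

```text
t: 35.45
eef_pos: [434.7, -352.8, 24.1]
tcp_rot: [-1.571, 0.001, 3.089]
ft_force: [1.2, 6.2, 3.6]
opening: 0.162
```

Request:
apply_moves:
  increments:
    - [[0, 0, 0], [0, 0, 0], 0.5]
    - [[0, 0, 0], [0, 0, 0], 0.5]
    - [[0, 0, 0], [0, 0, 0], 0.5]
    - [[0, 0, 0], [0, 0, 0], 0.5]
    - [[0, 0, 0], [0, 0, 0], 0.5]

```text
t: 36.08
eef_pos: [434.7, -352.7, 24.1]
tcp_rot: [-1.571, 0.001, 3.089]
ft_force: [0.6, 0.6, 0.3]
opening: 0.151
```

```bash
python3 plan.py '[[434.2,-352.6,160,177,0.5],[558.3,-200.3,160,180,0.5]]'
```

```text
at [ 434.7 -352.7   24.1] [-9.0030e+01  3.0000e-02  1.7698e+02] t 36.08 op 1.44 F [0.6 0.6 0.3]
[[[0.01,-4.53,-0],[0,0,-0],0.5],[[0.02,-4.53,-0.01],[0,0,-0],0.5],[[0.01,-4.53,-0],[0,0,-0],0.5],[[-2.9,0,-3.97],[0,-0.8,-0],0.5],[[-2.95,0.01,-3.92],[0,-0.7,-0],0.5]]
[[[-3,0,-3.89],[0,-0.8,-0],0.5],[[-3.06,0.01,-3.85],[0,-0.7,-0],0.5],[[0,0,0],[0,0,0],0.5],[[0,0,0],[0,0,0],0.5],[[0,0,0],[0,0,0],0.5]]
```

Gripped at 14.4 mm. I'll lift gently and carry it over.

Request:
apply_moves:
  increments:
    - [[0, -2, 0], [0, 0, 0], 0.5]
    - [[0, -3.5, 0], [0, 0, 0], 0.5]
    - [[0, -4, 0], [0, 0, 0], 0.5]
    - [[0, -3.5, 0], [0, 0, 0], 0.5]
    - [[0, -1, 0], [0, 0, 0], 0.5]

```text
t: 36.7
eef_pos: [432.5, -351.3, 162.9]
tcp_rot: [-1.578, -0.008, 3.089]
ft_force: [-0.1, 0.7, -9.1]
opening: 0.143
```

Request:
apply_moves:
  increments:
    - [[-2, 0, -2.6], [0, -0.6, 0], 0.5]
    - [[-2.5, 0, -3.4], [0, -0.8, 0], 0.5]
    - [[-2.6, 0, -3.4], [0, -0.8, 0], 0.5]
    - [[-2.5, 0, -3.2], [0, -0.6, 0], 0.5]
    - [[-1.4, 0, -1.8], [0, -0.2, 0], 0.5]

```text
t: 37.33
eef_pos: [546.4, -206.8, 155.3]
tcp_rot: [-1.584, -0.017, 3.139]
ft_force: [0.4, -0.1, -8.5]
opening: 0.147
```

```bash
python3 plan.py '[[558.6,-200.4,150,180,0.5]]'
```

```text
at [ 546.4 -206.8  155.3] [-90.75  -0.95 179.84] t 37.33 op 1.39 F [ 0.4 -0.1 -8.5]
[[[-1.22,0.52,-0.64],[0.7,-0.2,1],0.5],[[0,0,0],[0,0,0],0.5],[[0,0,0],[0,0,0],0.5],[[0,0,0],[0,0,0],0.5],[[0,0,0],[0,0,0],0.5]]
```

Request:
apply_moves:
  increments:
    - [[-0.9, 1, -0.5], [0.7, 0, 1], 0.5]
    - [[0, 1.5, 0], [0, 0, 0], 0.5]
    - [[0, 0.5, 0], [0, 0, 0], 0.5]
    - [[0, 0, 0], [0, 0, 0], 0.5]
    - [[0, 0, 0], [0, 0, 0], 0.5]

```text
t: 37.95
eef_pos: [553.4, -200.1, 118.3]
tcp_rot: [-1.576, -0.008, 3.14]
ft_force: [-0.5, 0.5, -7.9]
opening: 0.149
```

```bash
python3 plan.py '[[558.8,-200.4,115,180,0.5]]'
```

```text
at [ 553.4 -200.1  118.3] [-90.27  -0.43 179.9 ] t 37.95 op 1.41 F [-0.5  0.5 -7.9]
[[[-0.54,0.33,0.03],[0.3,-0.1,0.4],0.5],[[0,0,0],[0,0,0],0.5],[[0,0,0],[0,0,0],0.5],[[0,0,0],[0,0,0],0.5],[[0,0,0],[0,0,0],0.5]]
```

Request:
apply_moves:
  increments:
    - [[-0.5, 0.1, 0], [0.3, -0.1, 0.4], 0.5]
    - [[0, 0, 0], [0, 0, 0], 0.5]
    - [[0, 0, 0], [0, 0, 0], 0.5]
    - [[0, 0, 0], [0, 0, 0], 0.5]
    - [[0, 0, 0], [0, 0, 0], 0.5]

```text
t: 38.58
eef_pos: [559.0, -200.8, 118.4]
tcp_rot: [-1.569, 0.002, 3.141]
ft_force: [0.3, -0.9, -7.9]
opening: 0.142
```

```bash
python3 plan.py '[[558.8,-200.4,110,180,0.5]]'
```

```text
at [ 559.  -200.8  118.4] [-8.9900e+01  1.0000e-01  1.7997e+02] t 38.58 op 1.35 F [ 0.3 -0.9 -7.9]
[[[0.02,0.84,-0.04],[-0.1,0,-0.1],0.5],[[0,0,0],[0,0,0],0.5],[[0,0,0],[0,0,0],0.5],[[0,0,0],[0,0,0],0.5],[[0,0,0],[0,0,0],0.5]]
```

Request:
apply_moves:
  increments:
    - [[0, 0.4, 0], [-0.1, 0, -0.1], 0.5]
    - [[0, 0.2, 0], [0, 0, 0], 0.5]
    - [[0, 0.1, 0], [0, 0, 0], 0.5]
    - [[0, 0, 0], [0, 0, 0], 0.5]
    - [[0, 0, 0], [0, 0, 0], 0.5]

```text
t: 39.2
eef_pos: [558.9, -200.7, 110.7]
tcp_rot: [-1.571, -0.0, 3.141]
ft_force: [-0.0, 0.9, -8.1]
opening: 0.148
```

Request:
apply_moves:
  increments:
    - [[0, 0.1, 0], [0, 0, 0], 0.5]
    - [[0, 0, 0], [0, 0, 0], 0.5]
    - [[0, 0, 0], [0, 0, 0], 0.5]
    - [[0, 0, 0], [0, 0, 0], 0.5]
    - [[0, 0, 0], [0, 0, 0], 0.5]

```text
t: 39.83
eef_pos: [559.0, -200.8, 109.8]
tcp_rot: [-1.571, -0.0, 3.141]
ft_force: [0.6, 0.8, -8.7]
opening: 0.146
```

Request:
apply_moves:
  increments:
    - [[0, 0.1, 0], [0, 0, 0], 0.5]
    - [[0, 0, 0], [0, 0, 0], 0.5]
    - [[0, 0, 0], [0, 0, 0], 0.5]
    - [[0, 0, 0], [0, 0, 0], 0.5]
    - [[0, 0, 0], [0, 0, 0], 0.5]

```text
t: 40.45
eef_pos: [559.0, -200.9, 109.2]
tcp_rot: [-1.571, 0.0, 3.141]
ft_force: [-0.1, -0.4, -6.1]
opening: 0.147
```

Request:
apply_moves:
  increments:
    - [[0, 0.1, 0], [0, 0, 0], 0.5]
    - [[0, 0, 0], [0, 0, 0], 0.5]
    - [[0, 0, 0], [0, 0, 0], 0.5]
    - [[0, 0, 0], [0, 0, 0], 0.5]
    - [[0, 0, 0], [0, 0, 0], 0.5]

```text
t: 41.08
eef_pos: [559.1, -200.9, 109.2]
tcp_rot: [-1.57, 0.001, 3.141]
ft_force: [-0.7, 0.3, -3.5]
opening: 0.146
```

It's touching, since the held load dropped from 8 to 3.5 N. One more small step down, then release and retreat.

Request:
apply_moves:
  increments:
    - [[0, 0.1, 0], [0, 0, 0], 0.5]
    - [[0, 0, 0], [0, 0, 0], 0.5]
    - [[0, 0, 0], [0, 0, 0], 3]
    - [[0, 0, 0], [0, 0, 0], 4]
    - [[0, 0, 0], [0, 0, 0], 4]

```text
t: 41.7
eef_pos: [560.3, -201.5, 110.0]
tcp_rot: [-1.569, 0.005, 3.141]
ft_force: [-0.0, -1.1, -0.6]
opening: 0.391
```

Request:
apply_moves:
  increments:
    - [[0, -1.5, 0], [0, 0, 0], 4]
    - [[0, -4, 0], [0, 0, 0], 4]
    - [[0, -4, 0], [0, 0, 0], 4]
    - [[1, 0, -4], [0, 0, 0], 4]
    - [[1.5, 0, -6], [0, 0, 0], 4]

```text
t: 42.32
eef_pos: [535.9, -102.3, 211.8]
tcp_rot: [-1.567, 0.009, 3.136]
ft_force: [0.9, 1.1, 0.1]
opening: 0.419
```

Request:
apply_moves:
  increments:
    - [[1.5, 0, -6], [0, 0, 0], 4]
    - [[1.5, 0, -6], [0, 0, 0], 4]
    - [[1.5, 0, -6], [0, 0, 0], 4]
    - [[1, 0, -6], [0, 0, 0], 4]
    - [[0, 0, -4], [0, 0, 0], 4]

```text
t: 42.95
eef_pos: [480.5, 185.0, 216.7]
tcp_rot: [-1.568, 0.018, 3.136]
ft_force: [0.3, -0.3, 0.3]
opening: 0.418
```

Request:
apply_moves:
  increments:
    - [[0, 0, -3], [0, 0, 0], 4]
    - [[0, 0, 0], [0, 0, 0], 4]
    - [[0, 0, 0], [0, 0, 0], 4]
    - [[0, 0, 0], [0, 0, 0], 4]
    - [[0, 0, 0], [0, 0, 0], 4]

```text
t: 43.58
eef_pos: [480.5, 216.8, 219.9]
tcp_rot: [-1.568, 0.022, 3.138]
ft_force: [0.6, 1.1, 0.2]
opening: 0.423
```

```bash
python3 - <<'E'
from fit import *
t=read_camera("top")
for n,p,z in(("maple",(558,-200,0),67),("weight",(558.5,-200.5,0),85)):
    x,c=fit([t],n,p,z); print(n,np.round(x[:2],1),round(np.degrees(x[2]),2),round(c,3))
for th in("mallet","chisel","tape"): print(th,[np.round(c2w(t,r["point"])).tolist() for r in nets.mark_of(t,th)])
u,v=np.array(px(t,(540,-240,40))).astype(int)
a=cv2.resize(t["img"][:,:,::-1],(400,250)); b=cv2.resize(t["img"][v-70:v+70,u-70:u+70,::-1],(400,400),interpolation=cv2.INTER_CUBIC)
cv2.imwrite("pics/end.png",np.hstack([cv2.copyMakeBorder(a,0,150,0,0,0),b]))
E
```

```text
maple [ 558.9 -201.4] -0.57 0.108
weight [ 558.2 -201.3] -0.47 0.115
mallet [[790.0, -94.0, 5.0]]
chisel [[777.0, 247.0, 0.0]]
tape [[677.0, 442.0, 0.0], [484.0, -203.0, 57.0]]
```

View pics/end.png

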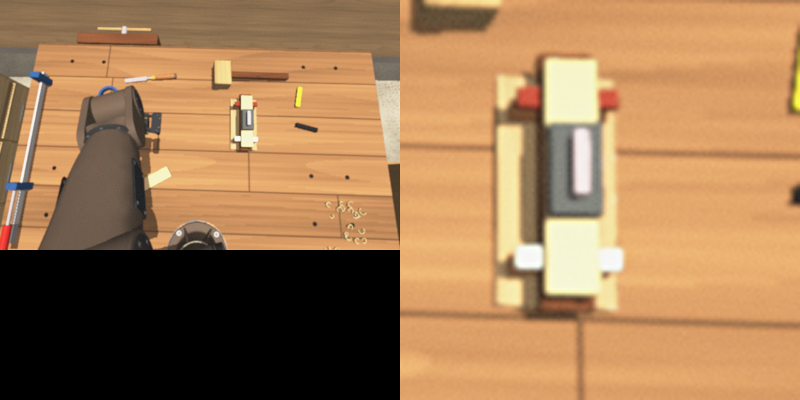

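The stack is complete and centred, the weight has its rib up in the middle (crop (575,170)), and the bystanders haven't moved. Handing in.

```bash
python3 -c "
from cell import env
print(env.job_done())"
```

```text
the job is handed in; nothing more can be done
None
```

The stack is built as asked and handed in at about 44 s of the 144 s limit. In order, I placed the walnut on the battens, red sticker over the far batten, pale sticker over the near one, the right-hand maple board on top, then the weight with its rib up. I lowered the weight in 1 mm steps until it touched and only then released it.

**Last checks (top camera):**

| Item | Position x, y (mm) | Rotation |
|---|---|---|
| Base centre (the target) | (558.6, -199.9) | -0.1° |
| Maple | (558.9, -201.4) | -0.6° |
| Weight | (558.2, -201.3) | -0.5° |
| Walnut, checked before the maple went on | (557.0, -197.5) | 0.1° |

- **Stickers:** both lay on the outlines drawn for their planned places above the battens.
- **Bystanders:** the mallet, chisel and tape read within about 5 mm of where they started, which is about the network's accuracy.
- **Forces:** the wrist readings I saw stayed under 10 N.

**Checks that failed or disagreed:** the arm hid the stack from the side camera, so its fits there were useless and the final positions rest on the top view alone. The tape network also reported a second, false roll on the stack, which I ignored.

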